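# Fetch the coverslip box from behind the reagent bottles

### The job

The small coverslip box is shut in at the back of the grey caddy by the two brown bottles. Stand both bottles in the shallow steel side tray, then lay the coverslip box, the same way up, on the outlined rectangle of the white plate, its long side along the rectangle's long side, while both bottles wait in the tray. Then stand each bottle back on the very spot of the caddy where it stood at first; do not swap or tip them, and leave the wash bottle and the canister alone.

Things in the scene. Friction and masses are not known exactly. Their poses are not given: they have to be found in the camera images.
- oil_bottle: Brown bottle with a plain straight red screw cap, loose, upright, 105 mm tall, 50 to 100 g; straight round body 34 mm across up to 78 mm above the foot, the part to grip. Origin: centre of the underside; z up. At the start on one of the caddy's two ringed spots (which one varies).
- dropper_bottle: Brown bottle with a dark red rounded dropper bulb on a black collar, loose, upright, 98 mm tall, 55 to 115 g; straight round body 36 mm across up to 61 mm above the foot, the part to grip. Origin: centre of the underside; z up. At the start on the caddy's other ringed spot.
- coverslip_box: Flat pale blue box, loose, 30 g, 32 mm (own x) by 49 (y) by 14 high; lid stays shut. Origin: centre of underside; z up. In the caddy's rear pocket, long side across, its rails close to the short ends: grip it over the 32 mm, along caddy x. 37 mm free behind it; only 10 mm to the bottles. Fingers above z = 26 mm, closing along caddy x, clear it when gripping a bottle.
- caddy: Fixed grey caddy, 140 mm (own x) by 126 (y). Origin: centre of underside; +x to its rear (away from robot), z up. Floor top z = 12 mm; rear wall inner face x = 65, top z = 32; side walls y = +-60.5, 5 thick, top z = 26; front open. Two flat black-ringed bottle spots, 42 across, at x = -32, y = +-23. Box at x = 12, y = 0 between end rails at y = +-30.5, 4 thick, x -5 to 29, top z = 24.
- side_tray: Fixed shallow steel tray, 120 mm (own x) by 160 mm (own y), floor top 12 mm above its underside, rim 4 mm thick all round, top at z = 20 mm. Origin: centre of the underside; z up. Room for both bottles, say at y = +40 and -40 mm. Stands to the left or to the right of the caddy.
- mount_plate: Fixed flat white plate, 110 mm (own x) by 130 mm (own y), 12 mm thick, with a black-outlined rectangle 42 mm (x) by 60 mm (y) in its middle (flat mark). Origin: centre of the underside; z up. Stands on the other side of the caddy from the side tray.
- wash_bottle_1: Bystander: white wash bottle with a red cap and bent spout, loose, 204 mm tall, 108 by 65 mm. Origin: centre of the underside. Not to be moved.
- objective_can: Bystander: white canister with a black screw top, loose, 39 mm across, 54 mm tall. Origin: centre of the underside. Not to be moved.
Not all that is in view belongs to the job. What is shaped like the oil_bottle but yellow is not meant. Leave any green look-alike of the dropper_bottle alone.

How it is judged:
On the way, in this order (a step that is already met when the one before it is completed fails the run):
1. both bottles stand released and upright in the side tray, the coverslip box still in its pocket (x of oil_bottle in the frame of side_tray between -0.05 and 0.05 m and y of oil_bottle in the frame of side_tray between -0.07 and 0.07 m and z of each of oil_bottle, dropper_bottle in the frame of side_tray below 0.018 m and angle between each of oil_bottle, dropper_bottle's own z axis and vertical below 0.15 rad and linear speed of each of oil_bottle, dropper_bottle below 0.03 m/s and angular speed of each of oil_bottle, dropper_bottle below 0.3 rad/s and contact force between the fingers and oil_bottle below 0.1 N and x of dropper_bottle in the frame of side_tray between -0.05 and 0.05 m and y of dropper_bottle in the frame of side_tray between -0.07 and 0.07 m and contact force between the fingers and dropper_bottle below 0.1 N and distance of coverslip_box from where it was at the start of the episode below 0.02 m), for 0.2 s.
2. the coverslip box lies released on the outlined rectangle while both bottles still stand in the side tray (horizontal distance between coverslip_box and mount_plate below 0.013 m and z of coverslip_box in the frame of mount_plate below 0.017 m and angle between the y axis of coverslip_box and the y axis of mount_plate, either way round below 0.25 rad and angle between each of coverslip_box, oil_bottle, dropper_bottle's own z axis and vertical below 0.15 rad and linear speed of each of coverslip_box, oil_bottle, dropper_bottle below 0.03 m/s and angular speed of each of coverslip_box, oil_bottle, dropper_bottle below 0.3 rad/s and contact force between the fingers and coverslip_box below 0.1 N and x of oil_bottle in the frame of side_tray between -0.05 and 0.05 m and y of oil_bottle in the frame of side_tray between -0.07 and 0.07 m and z of each of oil_bottle, dropper_bottle in the frame of side_tray below 0.018 m and contact force between the fingers and oil_bottle below 0.1 N and x of dropper_bottle in the frame of side_tray between -0.05 and 0.05 m and y of dropper_bottle in the frame of side_tray between -0.07 and 0.07 m and contact force between the fingers and dropper_bottle below 0.1 N), for 0.2 s.
At the end, for the whole second after the job is handed in: The coverslip box lies the same way up on the plate's rectangle, its centre within 13 mm of the middle and its long side within 0.25 rad of the rectangle's; each bottle stands upright within 13 mm of where it stood at the start; all are released and at rest (horizontal distance between coverslip_box and mount_plate below 0.013 m and z of coverslip_box in the frame of mount_plate below 0.017 m and angle between the y axis of coverslip_box and the y axis of mount_plate, either way round below 0.25 rad and angle between each of coverslip_box, oil_bottle, dropper_bottle's own z axis and vertical below 0.15 rad and linear speed of each of coverslip_box, oil_bottle, dropper_bottle below 0.03 m/s and angular speed of each of coverslip_box, oil_bottle, dropper_bottle below 0.3 rad/s and contact force between the fingers and coverslip_box below 0.1 N and distance of each of oil_bottle, dropper_bottle from where it was at the start of the episode below 0.013 m and contact force between the fingers and oil_bottle below 0.1 N and contact force between the fingers and dropper_bottle below 0.1 N); the robot touches nothing.
It fails at once if a bystander (wash bottle or canister) is moved by more than 25 mm or tipped (distance of any of wash_bottle_1, objective_can from where it was at the start of the episode above 0.025 m or angle between any of wash_bottle_1, objective_can's own z axis and vertical above 0.3 rad).
It fails at once if a bottle is tipped over (angle between any of oil_bottle, dropper_bottle's own z axis and vertical above 0.6 rad).
It also fails if it takes over 122 s, if anything falls off the work surface, if the arm or the gripper's body presses on something with over 40 N, if the wrist force passes 120 N, or if a joint passes its speed limit or range.

### The arm

A 6-joint arm with a two-finger parallel gripper is mounted at the origin on a cart in front of the work surface, level with it; the furniture and walls round the work are solid. World frame = base frame: x ahead of the robot, y to its left, z up, the work surface at z = 0. Lengths are in m, angles in rad, forces in N, time in s.
With the tool pointing down it reaches from about 0.3 to 0.875 m from the base axis. Payload 6.4 kg.
Tool frame: the origin (TCP) lies at the very end of the fingers, on their centre line; the grasp point (between the pads) lies 19 mm behind it; z points along the fingers, y is the line along which they close (so a half turn about z gives the same grasp; the last joint's range is limited). The gripper opens to 85 mm and grips with 20 to 120 N. Pads are 22 mm wide; open, the fingers measure 114 mm over their backs; the gripper's body (76 mm by 85 mm) begins 54 mm behind the grasp point. The pads swing forward as they close: fully open they stand 13 mm farther back than shut.
Start: joints at [0.993, 0.181, 1.607, -0, 1.354, -0.206], TCP at [0.209, 0.536, 0.231] pointing down, gripper open.
Joint ranges: [-2.99, 2.99], [-0.89, 2.07], [0.3, 2.58], [-1.14, 4.28], [0, 2.63], [-3.12, 3.12]. Speed limits (rad/s): [2.57, 2.57, 3.01, 3.14, 3.14, 3.14].

### API

Orientations are given as a unit quaternion [w, x, y, z].
In Python, from bench import * gives the robot as it stands. The module is installed in compiled form; this text tells all that it offers.
- The arm moves only by the tool arm_command, never from a script. Its arguments are lists of equal length, an entry for each row: "dp": the shift along the tool's x, y, z in units of 0.25 m (1.0 is 0.25 m), a list of three; "turn": the turn, a rotation vector about the tool's x, y, z in units of 30 degrees (1.0 is 30 degrees), a list of three; "jaw": the opening, from 0 (shut) to 1 (fully open). A call has 1 to 5 rows; each row is the pose to reach, as a shift and turn from the pose commanded when the call began, along the tool's axes at that moment; what a row does not reach only later rows make up. A row lasts 1/8 s, in which the tool goes at most 62.5 mm and 10.7 degrees, less where a joint would pass 70% of its speed; a pose out of reach is approached as far as the arm can. A call with a number of a shift or a turn outside -1 to 1 is refused whole. A call with a gripper value outside its range is refused whole. The fingers move at their own pace and stop on an object; the grip force is fixed at half the most. Time passes only in rows, so rows that repeat a pose let the fingers close. It gives the time, the measured TCP pose, the force, the opening and the grip force at its end, in the units of the state.
- get_obs(): the state, without advancing time (a new reading comes with each control period).
- camera(name): name is "side" or "top"; returns the picture (384x512x3 uint8, blue, green, red); there is no depth.
- get_calibration(name): a dict with "camera_matrix" (3x3 intrinsics, pixels), "k1" (the pictures are not rectified: a ray, as slopes to the right and down, at radius r is drawn at 1 + k1 r^2 times it, then the intrinsics apply), "R" (3x3) and "t" (3): a world point X has camera coordinates R X + t. Camera axes: x right, y down, z forward; pixel columns grow to the right and rows downward; lengths in m; the calibration is good to about 2 mm. A picture is of the moment at which its call begins. get_calibration takes no time and is no camera call.
- hand_in(): hands the job in; it is judged then, once.
The state is a dict: "time_s": time; "q": joint angles; "dq": joint speeds; "joint_efforts": joint torques, N m; "eef_pos": TCP position; "eef_rot": TCP orientation; "wrist_force": force on the tool from outside, world axes, zero at the start; "torque": the same for the moment, N m; "opening": opening from 0.0 (shut) to 1.0 (fully open); "grasp_force": force on a finger pad.
Only numpy, scipy, OpenCV 4.12 (cv2) and the standard library are available. Lean on these libraries where they do the work, as an engineer would, in place of code of your own. Each camera call takes 0.05 s, during which the arm holds its last target. There are 200 camera calls.

## Working session

There is one attempt and no reset: what is moved stays moved. The work goes in short steps, Python scripts to look and compute and a tool call to move; the robot and the scene stay as the last step left them, time stands still between calls to the robot, and variables do not carry over. Pictures are saved under pics/ and viewed, at most 14 in all, crops included, and the job is handed in when it is done.

Besides the shell and the picture viewer there is one more tool, called as name(argument=value, ...) on one line, values as JSON. arm_command: Moves the arm, as the interface text tells. Its arguments: {"type":"object","properties":{"dp":{"type":"array"},"turn":{"type":"array"},"jaw":{"type":"array"}},"required":["dp","turn","jaw"]}

```bash
mkdir -p pics; python3 - <<'E'
from bench import *
import cv2,numpy as np
for n in("side","top"):
    im=camera(n); cv2.imwrite(f"pics/{n}0.png",im)
    c=get_calibration(n); print(n,{k:np.round(np.array(v),4).tolist() for k,v in c.items()})
o=get_obs(); print({k:np.round(v,4).tolist() for k,v in o.items()})
E
```

```text
side {'camera_matrix': [[348.2626, 0.0, 254.2986], [0.0, 348.2626, 185.6755], [0.0, 0.0, 1.0]], 'k1': -0.0104, 'R': [[-0.8951, -0.4456, 0.0132], [-0.385, 0.7577, -0.5269], [0.2248, -0.4767, -0.8498]], 't': [0.4801, 0.2317, 0.7906]}
top {'camera_matrix': [[380.9046, 0.0, 255.3654], [0.0, 380.9046, 190.9835], [0.0, 0.0, 1.0]], 'k1': -0.1313, 'R': [[0.0126, -0.9998, -0.0152], [-0.9929, -0.0107, -0.1181], [0.1179, 0.0166, -0.9929]], 't': [0.0175, 0.5593, 0.859]}
{'time_s': 0.1, 'q': [0.9927, 0.1815, 1.6079, -0.0, 1.3538, -0.2063], 'dq': [-0.001, -0.0005, -0.0023, -0.0007, 0.0024, 0.0], 'joint_efforts': [0.0004, -44.5878, -35.2236, -0.0002, 0.0043, 0.0], 'eef_pos': [0.2086, 0.5353, 0.2305], 'eef_rot': [-0.0003, 0.1848, 0.9828, -0.0008], 'wrist_force': [0.0702, 0.3958, 0.0601], 'torque': [0.0139, 0.0029, -0.0141], 'grasp_force': 0.0, 'opening': 1.0009}
```

View pics/top0.png

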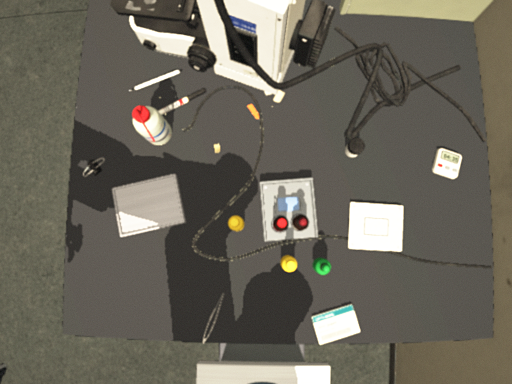

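View pics/side0.png

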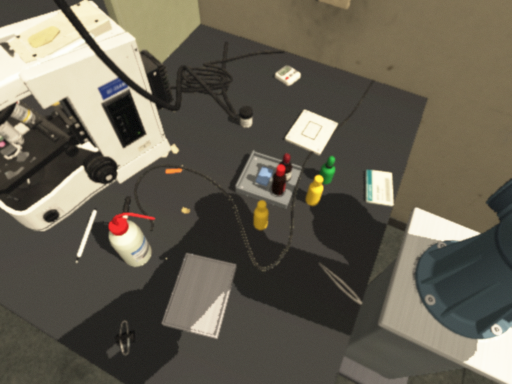

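The top view shows the caddy at about (288,210). Its two red-topped bottles are at (281,223), bright red, and (302,222), dark red. The side tray is at (150,205), the plate at (376,226), the wash bottle at (150,125) and the canister at (353,147). The candidates are red (281,223), dark red (302,222), yellow (236,223) and (289,264), and green (322,267). Only the two red-topped brown bottles in the caddy fit, so I'll confirm that in an enlarged crop.

```bash
cat > h.py <<'E'
import numpy as np,cv2
from bench import *
def ray(n,px):
    c=get_calibration(n);K=np.array(c["camera_matrix"],float);R=np.array(c["R"]);t=np.array(c["t"])
    p=cv2.undistortPoints(np.array(px,float).reshape(1,1,2),K,np.array([c["k1"],0,0,0.]))[0,0]
    return -R.T@t, R.T@np.array([p[0],p[1],1])
def onz(n,px,z):
    o,d=ray(n,px); return o+d*(z-o[2])/d[2]
def tri(a,b):
    (o,d),(p,e)=ray("top",a),ray("side",b); s=np.linalg.lstsq(np.c_[d,-e],p-o,rcond=None)[0]
    u,v=o+d*s[0],p+e*s[1]; return (u+v)/2,np.linalg.norm(u-v)
def proj(n,X):
    c=get_calibration(n)
    return cv2.projectPoints(np.array(X,float).reshape(-1,1,3),cv2.Rodrigues(np.array(c["R"]))[0],np.array(c["t"]),np.array(c["camera_matrix"],float),np.array([c["k1"],0,0,0.]))[0][:,0]
E
python3 - <<'E'
from h import *
T=cv2.imread("pics/top0.png");S=cv2.imread("pics/side0.png")
a=cv2.resize(T[170:250,250:325],None,fx=5,fy=5,interpolation=cv2.INTER_CUBIC)
b=cv2.resize(S[145:215,230:305],None,fx=5,fy=5,interpolation=cv2.INTER_CUBIC)
b=cv2.copyMakeBorder(b,0,400-b.shape[0],0,0,0)
cv2.imwrite("pics/crop.png",np.hstack([a,b]))
def comps(im,lo,hi,roi,mn):
    m=cv2.inRange(cv2.cvtColor(im,cv2.COLOR_BGR2HSV),lo,hi);k=np.zeros_like(m);x0,y0,x1,y1=roi;k[y0:y1,x0:x1]=m[y0:y1,x0:x1]
    for c in cv2.findContours(k,0,2)[0]:
        if cv2.contourArea(c)>mn:
            r=cv2.minAreaRect(c); print(cv2.contourArea(c),np.round(r[0],1),np.round(r[1],1),np.round(cv2.boxPoints(r),1).tolist(), cv2.approxPolyDP(c,4,True)[:,0].tolist())
for nm,im,rs in(("top",T,dict(tray=(105,165,195,245),caddy=(250,170,325,250),plate=(335,190,415,260))),("side",S,dict(tray=(150,240,250,350),caddy=(225,145,310,215),plate=(275,100,345,160)))):
    for k,r in rs.items():
        print(nm,k); 
        comps(im,(0,0,{'tray':65,'caddy':75,'plate':160}[k]),(180,110,255),r,150)
    print("red");comps(im,(0,150,40),(6,255,255),rs['caddy'],8);comps(im,(170,150,40),(180,255,255),rs['caddy'],8)
    print("blue");comps(im,(100,90,90),(125,255,255),rs['caddy'],15)
E
```

```text
top tray
4438.0 [141.7 213.7] [68.3 84.1] [[93.5999984741211, 188.8000030517578], [175.89999389648438, 171.8000030517578], [189.8000030517578, 238.6999969482422], [107.4000015258789, 255.6999969482422]] [[176, 174], [112, 187], [114, 207], [105, 210], [105, 244], [164, 244], [169, 228], [186, 221]]
top caddy
5015.5 [287.  209.5] [74. 79.] [[250.0, 249.0], [250.0, 170.0], [324.0, 170.0], [324.0, 249.0]] [[253, 170], [258, 191], [250, 202], [250, 249], [280, 249], [284, 239], [286, 244], [294, 240], [294, 249], [312, 249], [324, 236], [318, 234], [320, 229], [324, 233], [324, 170], [311, 170], [310, 177], [259, 180], [260, 173], [299, 170]]
top plate
2497.5 [375.6 226.4] [54.7 47.9] [[347.29998779296875, 249.1999969482422], [349.20001220703125, 201.3000030517578], [403.8999938964844, 203.5], [401.8999938964844, 251.39999389648438]] [[350, 202], [348, 248], [402, 250], [402, 205]]
red
42.5 [303.  221.5] [9. 8.] [[299.0, 217.0], [307.0, 217.0], [307.0, 226.0], [299.0, 226.0]] [[302, 217], [299, 223], [305, 226]]
91.5 [281.  222.5] [11. 10.] [[276.0, 217.0], [286.0, 217.0], [286.0, 228.0]
[... 1054 characters left out ...]
10.0 [282.5 187. ] [8. 3.] [[281.0, 183.0], [284.0, 183.0], [284.0, 191.0], [281.0, 191.0]] [[284, 183], [282, 191]]
98.0 [280.7 170.1] [ 9.4 13.9] [[273.3999938964844, 174.1999969482422], [279.6000061035156, 161.8000030517578], [288.0, 166.0], [281.79998779296875, 178.39999389648438]] [[282, 163], [276, 171], [279, 177], [286, 169]]
15.0 [286.  156.2] [4.8 6.2] [[282.1000061035156, 156.1999969482422], [287.1000061035156, 152.39999389648438], [290.0, 156.3000030517578], [285.0, 160.0]] [[288, 154], [285, 160]]
9.0 [285.8 159. ] [4.2 5.3] [[282.6000061035156, 160.10000610351562], [285.5, 155.6999969482422], [289.0, 158.0], [286.1000061035156, 162.39999389648438]] [[285, 157], [286, 162]]
blue
```

View pics/crop.png

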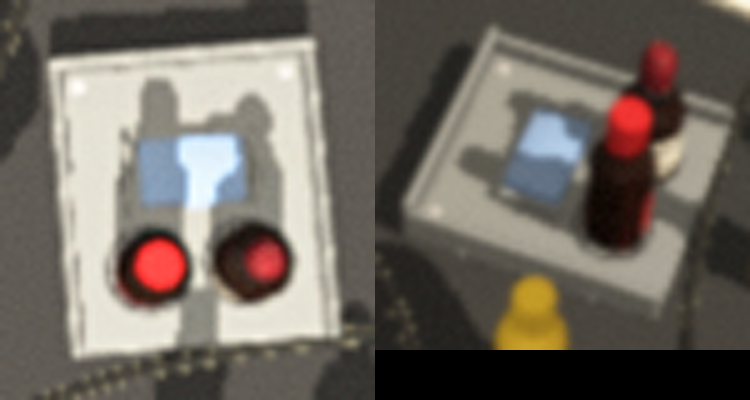

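The crop confirms it. The left bottle at top (281,223) has a plain straight red cap, so it is the oil_bottle. The right one at (302,222) has a dark rounded bulb, so it is the dropper_bottle. The blue box lies behind them. Next I'll triangulate and fit the frames.

```bash
python3 - <<'E'
from h import *
ct=lambda u,v:((u+.5)/5-.5+250,(v+.5)/5-.5+170)
cs=lambda u,v:((u-375+.5)/5-.5+230,(v+.5)/5-.5+145)
P={'oilcap':((161,265),(632,106)),'drop':((268,260),(661,48)),'RL':((50,60),(405,207)),'RR':((313,40),(490,30)),'FL':((75,355),(660,312)),'FR':((340,335),(735,107)),
'sL':((78,86),(435,212)),'sR':((288,71),(502,68)),
'boxRL':((138,137),(504,187)),'boxRR':((245,132),(533,110)),'boxFL':((142,205),(563,200))}
for k,(a,b) in P.items():
    X,e=tri(ct(*a),cs(*b)); print(k,X.round(4),round(e,4))
T=cv2.imread("pics/top0.png");S=cv2.imread("pics/side0.png")
def q(im,roi,lo,ref):
    x0,y0,x1,y1=roi;h=cv2.cvtColor(im[y0:y1,x0:x1],cv2.COLOR_BGR2HSV);m=cv2.inRange(h,(0,0,lo),(180,110,255))
    m=cv2.morphologyEx(m,cv2.MORPH_OPEN,np.ones((3,3)));m=cv2.morphologyEx(m,cv2.MORPH_CLOSE,np.ones((5,5)))
    c=cv2.convexHull(max(cv2.findContours(m,0,2)[0],key=cv2.contourArea)); return cv2.approxPolyN(c,4)[0]+[x0,y0] if hasattr(cv2,'approxPolyN') else cv2.approxPolyDP(c,5,True)[:,0]+[x0,y0]
for nm,rt,rs,l in(('plate',(335,190,415,260),(280,103,345,160),160),('tray',(105,165,195,245),(155,245,245,345),92)):
    a,b=q(T,rt,l,0),q(S,rs,l,0); print(nm,a.tolist(),b.tolist())
    A=[onz('top',p,.012 if nm=='plate' else .02) for p in a];B=[onz('side',p,.012 if nm=='plate' else .02) for p in b]
    for X in A:
        j=min(range(4),key=lambda i:np.linalg.norm(B[i]-X)); i=[np.all(X==Y) for Y in A].index(True)
        t,e=tri(a[i],b[j]); print(X.round(4),B[j].round(4),t.round(4),round(e,4))
# plate mark corners
v=np.hstack([cv2.resize(T[165:245,100:200],None,fx=4,fy=4),cv2.resize(S[245:345,155:245],None,fx=3.2,fy=3.2)])
w=np.hstack([cv2.resize(T[190:260,335:415],None,fx=4,fy=4),cv2.resize(S[100:160,275:345],None,fx=4.66667,fy=4.666667)])
W=max(v.shape[1],w.shape[1]);v=cv2.copyMakeBorder(v,0,0,0,W-v.shape[1],0);w=cv2.copyMakeBorder(w,0,0,0,W-w.shape[1],0)
o=np.vstack([v,w]);print(o.shape);cv2.imwrite("pics/fix.png",o)
E
```

```text
oilcap [ 0.4838 -0.0329  0.1261] 0.0028
drop [ 0.4874 -0.0785  0.1144] 0.0039
RL [0.582  0.0146 0.0337] 0.0014
RR [ 0.5945 -0.1094  0.0293] 0.0035
FL [0.4443 0.0013 0.0148] 0.0014
FR [ 0.4555 -0.1214  0.0311] 0.0027
sL [0.5721 0.0012 0.0167] 0.0015
sR [ 0.5818 -0.0992  0.0146] 0.0038
boxRL [ 0.5471 -0.0277  0.0184] 0.0003
boxRR [ 0.552  -0.0777  0.021 ] 0.0049
boxFL [ 0.5142 -0.0295  0.0269] 0.0002
plate [[403, 205], [402, 251], [347, 249], [349, 201]] [[338, 123], [320, 154], [283, 138], [304, 109]]
[ 0.5312 -0.3339  0.012 ] [ 0.5339 -0.3344  0.012 ] [ 0.5323 -0.3329  0.0139] 0.0025
[ 0.4205 -0.3289  0.012 ] [ 0.4226 -0.3281  0.012 ] [ 0.4216 -0.3287  0.0117] 0.0022
[ 0.4253 -0.1948  0.012 ] [ 0.4294 -0.1958  0.012 ] [ 0.4272 -0.1935  0.0157] 0.0037
[ 0.5398 -0.2008  0.012 ] [ 0.5447 -0.2012  0.012 ] [ 0.5417 -0.1995  0.0149] 0.0046
tray [[189, 244], [105, 244], [105, 189], [176, 172]] [[238, 264], [218, 339], [160, 325], [186, 252]]
[0.4329 0.1793 0.02  ] [0.4839 0.1892 0.02  ] [0.4566 0.1857 0.0408] 0.0507
[0.428  0.3851 0.02  ] [0.4464 0.3474 0.02  ] [0.433  0.3534 0.0982] 0.0057
[0.5615 0.3922 0.02  ] [0.5672 0.3779 0.02  ] [0.5581 0.3793 0.0505] 0.0004
[0.6047 0.2165 0.02  ] [0.6048 0.218  0.02  ] [0.6054 0.2172 0.0172] 0.0006
(600, 688, 3)
```

View pics/fix.png

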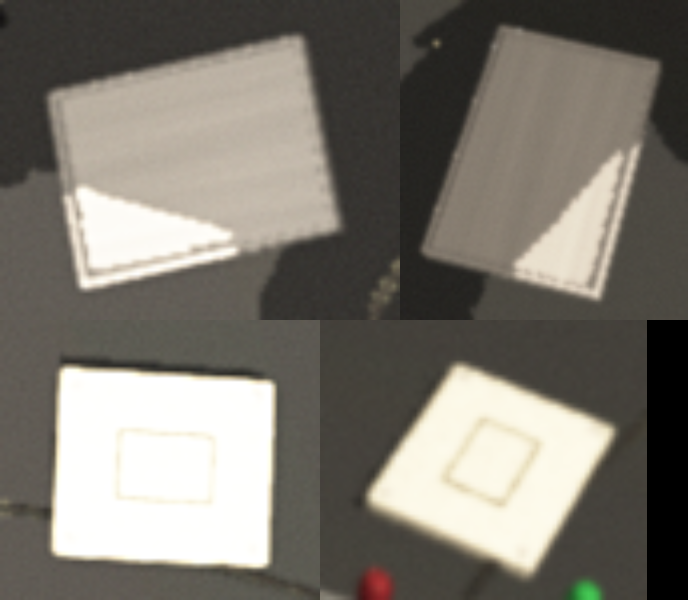

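The tray and plate outlines are clear in both views. Tray corners in the top picture are about (112,188), (176,174), (185,223) and (120,237). The plate's mark runs from about (364,217) to (388,236). Next I'll fit rigid frames from the corner points.

```bash
cat >> h.py <<'E'
def fit(M,W):
    M,W=np.array(M)[:,:2],np.array(W)[:,:2];m,w=M.mean(0),W.mean(0)
    A,B=M-m,W-w; th=np.arctan2((A[:,0]*B[:,1]-A[:,1]*B[:,0]).sum(),(A*B).sum())
    R=np.array([[np.cos(th),-np.sin(th)],[np.sin(th),np.cos(th)]]);t=w-R@m
    return t,th,np.linalg.norm(W-(M@R.T+t),axis=1)
E
python3 - <<'E'
from h import *
z5=lambda u,s,o:tuple((np.array(u)+.5)/s-.5+o)
def run(n,model,tp,sp):
    for nm in('top','side'):
        t,th,r=fit(model,[onz(nm,p,m[2]) for p,m in zip(tp if nm=='top' else sp,model)]);print(n,nm,t.round(4),round(th,4),(r*1e3).round(1))
    X=[tri(a,b)[0] for a,b in zip(tp,sp)];t,th,r=fit(model,X);print(n,'tri',t.round(4),round(th,4),(r*1e3).round(1),'z',np.array(X)[:,2].round(4),'want',[m[2] for m in model])
ct=lambda L:[z5(u,5,(250,170)) for u in L]; cs=lambda L:[z5((u-375,v),5,(230,145)) for u,v in L]
run('caddy',[(.07,.063,.032),(.07,-.063,.032),(-.07,.063,.012),(-.07,-.063,.026)],ct([(50,60),(313,40),(75,355),(340,335)]),cs([(405,207),(490,30),(660,312),(735,107)]))
run('tray',[(.06,.08,.02),(.06,-.08,.02),(-.06,-.08,.02),(-.06,.08,.02)],[z5(u,4,(100,165)) for u in[(48,93),(303,36),(342,231),(82,289)]],[z5((u-400,v),3.2,(155,245)) for u,v in[(422,253),(500,25),(660,65),(600,298)]])
run('mark',[(.021,.03,.012),(.021,-.03,.012),(-.021,-.03,.012),(-.021,.03,.012)],[z5((u,v-320),4,(335,190)) for u,v in[(118,429),(214,435),(212,503),(117,497)]],[z5((u-320,v-320),14/3,(275,100)) for u,v in[(482,420),(540,442),(504,506),(443,484)]])
run('plate',[(.055,-.065,.012),(-.055,-.065,.012),(-.055,.065,.012),(.055,.065,.012)],[[403, 205], [402, 251], [347, 249], [349, 201]],[[338, 123], [320, 154], [283, 138], [304, 109]])
print('box top',[onz('top',p,.026).round(4).tolist() for p in ct([(138,137),(245,132),(142,205),(246,201)])])
print('oil cap',onz('top',ct([(161,265)])[0],.117),'drop',onz('top',ct([(268,260)])[0],.108))
print('yellow',onz('top',(236,223),.1),onz('top',(289,264),.1),'green',onz('top',(322,267),.09))
E
```

```text
caddy top [ 0.5179 -0.0542] 0.0914 [0.7 1.4 1.6 0.8]
caddy side [ 0.5204 -0.0545] 0.107 [1.8 2.9 1.5 0.1]
caddy tri [ 0.5191 -0.0537] 0.0935 [1.3 0.6 1.4 1.6] z [0.0337 0.0293 0.0148 0.0311] want [0.032, 0.032, 0.012, 0.026]
tray top [0.5238 0.2828] 0.2306 [1.1 0.8 1.1 1.3]
tray side [0.5266 0.2832] 0.2375 [0.8 0.8 2.  0.8]
tray tri [0.525  0.2827] 0.2382 [0.2 0.6 0.8 0.6] z [0.0229 0.02   0.0158 0.0251] want [0.02, 0.02, 0.02, 0.02]
mark top [ 0.4799 -0.2657] -0.0513 [0.6 1.1 0.8 1.4]
mark side [ 0.4825 -0.2662] -1.5826 [13.9 13.1 13.2 13.4]
mark tri [ 0.48   -0.2659] -0.0072 [23.5 20.7 29.2 24.7] z [ 0.0984  0.     -0.0861  0.0383] want [0.012, 0.012, 0.012, 0.012]
plate top [ 0.4792 -0.2646] -0.0495 [1.7 2.2 3.1 2.9]
plate side [ 0.4827 -0.2649] -1.6298 [14.6 13.3 14.  15. ]
plate tri [ 0.4735 -0.2662] -0.0283 [49.2 89.9 75.4 45.4] z [ 0.0046 -0.2538  0.1167  0.1858] want [0.012, 0.012, 0.012, 0.012]
box top [[0.5462, -0.0275, 0.026], [0.5491, -0.0779, 0.026], [0.5141, -0.0295, 0.026], [0.5165, -0.0784, 0.026]]
oil cap [ 0.48281027 -0.0337531   0.117     ] drop [ 0.48571295 -0.07977351  0.108     ]
yellow [0.48139585 0.06367684 0.1       ] [ 0.39548953 -0.05060244  0.1       ] green [ 0.38884148 -0.122658    0.09      ]
```

```bash
cat > mv.py <<'E'
import sys
from h import *
from scipy.spatial.transform import Rotation as R
# args: x,y,z,yaw waypoints; prints dp/turn (arm units) chained from the measured pose
def plan(*W):
    o=get_obs();p=np.array(o["eef_pos"]);q=np.array(o["eef_rot"]);r=R.from_quat(q[[1,2,3,0]])
    print('t',round(o["time_s"],2),'p',p.round(4),'F',np.round(o["wrist_force"],1),'open',round(o["opening"],3),'g',round(o["grasp_force"],1),'yaw',round(float(np.arctan2(*r.as_matrix()[1::-1,1])),3))
    for w in W:
        c,s=np.cos(w[3]),np.sin(w[3]);t=R.from_matrix(np.array([[-s,c,0],[c,s,0],[0,0,-1]]))
        d=r.inv().apply(np.array(w[:3])-p);v=(r.inv()*t).as_rotvec()
        print(w,'dp',(d/.25).round(3),'turn',(v/np.radians(30)).round(3),'rows',int(max(np.ceil(np.linalg.norm(d)/.0625),np.ceil(np.degrees(np.linalg.norm(v))/10.7))))
        p,r=np.array(w[:3]),t
if __name__=='__main__': plan(*[eval(a) for a in sys.argv[1:]])
E
python3 mv.py .3,.37,.25,.75 .39,.17,.25,.4 .484,-.034,.25,.097 .484,-.034,.15,.097 .484,-.034,.08,.097 .484,-.034,.051,.097
```

```text
t 0.1 p [0.2086 0.5353 0.2305] F [0.1 0.4 0.1] open 1.001 g 0.0 yaw 1.199
(0.3, 0.37, 0.25, 0.75) dp [-0.581 -0.483 -0.078] turn [-0.003  0.     0.858] rows 4
(0.39, 0.17, 0.25, 0.4) dp [-0.831 -0.282  0.   ] turn [0.    0.    0.668] rows 4
(0.484, -0.034, 0.25, 0.097) dp [-0.898  0.029  0.   ] turn [0.    0.    0.579] rows 4
(0.484, -0.034, 0.15, 0.097) dp [0.  0.  0.4] turn [0. 0. 0.] rows 2
(0.484, -0.034, 0.08, 0.097) dp [0.   0.   0.28] turn [0. 0. 0.] rows 2
(0.484, -0.034, 0.051, 0.097) dp [0.    0.    0.116] turn [0. 0. 0.] rows 1
```

arm_command(dp=[[-0.581, -0.483, -0.078], [-0.581, -0.483, -0.078], [-0.581, -0.483, -0.078], [-0.581, -0.483, -0.078], [-0.581, -0.483, -0.078]], turn=[[-0.003, 0, 0.858], [-0.003, 0, 0.858], [-0.003, 0, 0.858], [-0.003, 0, 0.858], [-0.003, 0, 0.858]], jaw=[0.72, 0.72, 0.72, 0.72, 0.72])

```text
time_s: 0.72
eef_pos: [0.3004, 0.3704, 0.2507]
eef_rot: [-0.0, 0.4, 0.917, 0.001]
wrist_force: [-0.5, -0.4, 0.7]
opening: 0.717
grasp_force: 0.0
```

arm_command(dp=[[-0.831, -0.282, 0], [-0.831, -0.282, 0], [-0.831, -0.282, 0], [-0.831, -0.282, 0], [-0.831, -0.282, 0]], turn=[[0, 0, 0.668], [0, 0, 0.668], [0, 0, 0.668], [0, 0, 0.668], [0, 0, 0.668]], jaw=[0.72, 0.72, 0.72, 0.72, 0.72])

```text
time_s: 1.35
eef_pos: [0.3908, 0.17, 0.2503]
eef_rot: [-0.0, 0.553, 0.833, 0.001]
wrist_force: [0.2, 0.5, 0.2]
opening: 0.722
grasp_force: 0.0
```

arm_command(dp=[[-0.898, 0.029, 0], [-0.898, 0.029, 0], [-0.898, 0.029, 0], [-0.898, 0.029, 0], [-0.898, 0.029, 0]], turn=[[0, 0, 0.579], [0, 0, 0.579], [0, 0, 0.579], [0, 0, 0.579], [0, 0, 0.579]], jaw=[0.72, 0.72, 0.72, 0.72, 0.72])

```text
time_s: 1.98
eef_pos: [0.4853, -0.0335, 0.2498]
eef_rot: [-0.001, 0.672, 0.74, 0.001]
wrist_force: [0.6, 0.5, -0.6]
opening: 0.721
grasp_force: 0.0
```

```bash
python3 mv.py .484,-.034,.14,.097 .484,-.034,.08,.097 .484,-.034,.051,.097; python3 -c "
from h import *
o=get_obs();s=proj('side',[o['eef_pos']]);print(s,proj('top',[o['eef_pos']]))
cv2.imwrite('pics/s1.png',cv2.resize(camera('side')[60:230,190:340],None,fx=4,fy=3.5))"
```

```text
t 1.98 p [ 0.4853 -0.0335  0.2498] F [ 0.6  0.5 -0.6] open 0.721 g 0.0 yaw 0.096
(0.484, -0.034, 0.14, 0.097) dp [-0.002 -0.006  0.439] turn [ 0.    -0.004 -0.001] rows 2
(0.484, -0.034, 0.08, 0.097) dp [0.   0.   0.24] turn [0. 0. 0.] rows 1
(0.484, -0.034, 0.051, 0.097) dp [0.    0.    0.116] turn [0. 0. 0.] rows 1
[[285.93392513 130.16903892]] [[285.73797352 218.46372051]]
```

View pics/s1.png

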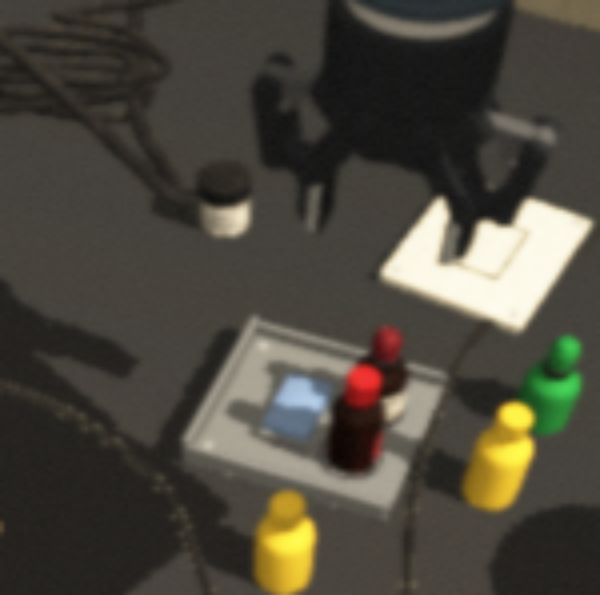

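The fingertips are at crop (315,228) and (450,258), which means side (285.6,129.4). The TCP projects to (285.9,130.2), so the calibration agrees with the arm. Descending onto the oil bottle.

arm_command(dp=[[-0.002, -0.004, 0.2], [-0.002, -0.004, 0.4], [-0.002, -0.004, 0.6], [-0.002, -0.004, 0.7], [-0.002, -0.004, 0.795]], turn=[[0, -0.004, 0], [0, -0.004, 0], [0, -0.004, 0], [0, -0.004, 0], [0, -0.004, 0]], jaw=[0.72, 0.72, 0.72, 0.72, 0.72])

```text
time_s: 2.65
eef_pos: [0.4829, -0.0309, 0.0504]
eef_rot: [-0.0, 0.671, 0.742, 0.0]
wrist_force: [0.3, 0.6, -0.5]
opening: 0.723
grasp_force: 0.0
```

arm_command(dp=[[0, 0, 0], [0, 0, 0], [0, 0, 0], [0, 0, 0], [0, 0, 0]], turn=[[0, 0, 0], [0, 0, 0], [0, 0, 0], [0, 0, 0], [0, 0, 0]], jaw=[0.6, 0.5, 0.35, 0.2, 0.1])

```text
time_s: 3.28
eef_pos: [0.4849, -0.0339, 0.0532]
eef_rot: [0.002, 0.672, 0.74, 0.001]
wrist_force: [0.1, 3.1, 7.5]
opening: 0.384
grasp_force: 59.7
```

```bash
python3 mv.py .484,-.034,.19,.097 .5,.17,.19,.097 .534,.244,.19,.097 .534,.244,.053,.097
```

```text
t 3.27 p [ 0.4849 -0.0339  0.0532] F [0.1 3.1 7.5] open 0.384 g 59.7 yaw 0.096
(0.484, -0.034, 0.19, 0.097) dp [-0.001 -0.001 -0.547] turn [ 0.007  0.002 -0.001] rows 3
(0.5, 0.17, 0.19, 0.097) dp [0.806 0.143 0.   ] turn [0. 0. 0.] rows 4
(0.534, 0.244, 0.19, 0.097) dp [0.281 0.164 0.   ] turn [0. 0. 0.] rows 2
(0.534, 0.244, 0.053, 0.097) dp [0.    0.    0.548] turn [0. 0. 0.] rows 3
```

arm_command(dp=[[0, 0, -0.1], [0, 0, -0.25], [0, 0, -0.4], [0, 0, -0.547], [0, 0, -0.547]], turn=[[0, 0, 0], [0, 0, 0], [0, 0, 0], [0, 0, 0], [0, 0, 0]], jaw=[0.1, 0.1, 0.1, 0.1, 0.1])

```text
time_s: 3.9
eef_pos: [0.4857, -0.0346, 0.192]
eef_rot: [0.004, 0.672, 0.74, 0.002]
wrist_force: [-0.1, -0.4, -0.8]
opening: 0.383
grasp_force: 59.6
```

```bash
python3 mv.py .49,.17,.19,.097 .516,.322,.19,.097 .516,.322,.053,.097;  python3 -c "
from h import *
cv2.imwrite('pics/s2.png',cv2.resize(camera('side')[40:230,190:340],None,fx=4,fy=3))"
```

```text
t 3.9 p [ 0.4857 -0.0346  0.192 ] F [-0.1 -0.4 -0.8] open 0.383 g 59.6 yaw 0.097
(0.49, 0.17, 0.19, 0.097) dp [0.813 0.096 0.006] turn [ 0.015  0.007 -0.001] rows 4
(0.516, 0.322, 0.19, 0.097) dp [0.595 0.162 0.   ] turn [0. 0. 0.] rows 3
(0.516, 0.322, 0.053, 0.097) dp [0.    0.    0.548] turn [0. 0. 0.] rows 3
```

View pics/s2.png

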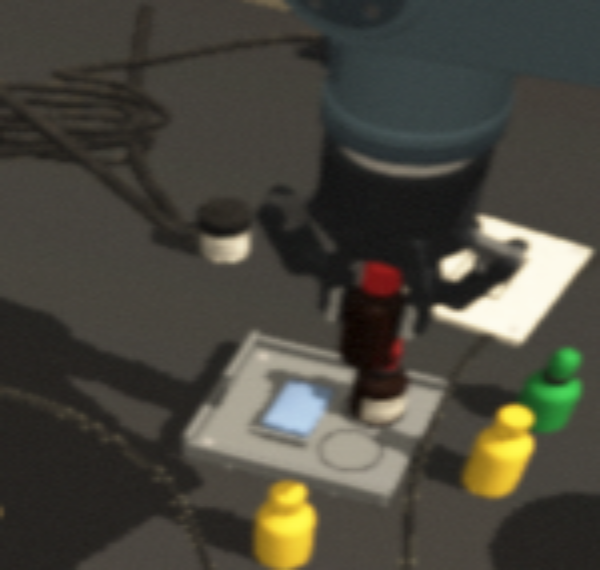

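The oil bottle hangs upright in the grip. Its ring shows at crop (352,450), the dropper and box are undisturbed. Carrying it to the tray.

arm_command(dp=[[0.16, 0.02, 0], [0.33, 0.04, 0], [0.5, 0.06, 0], [0.66, 0.08, 0], [0.813, 0.096, 0]], turn=[[0, 0, 0], [0, 0, 0], [0, 0, 0], [0, 0, 0], [0, 0, 0]], jaw=[0.1, 0.1, 0.1, 0.1, 0.1])

```text
time_s: 4.58
eef_pos: [0.4865, 0.172, 0.1864]
eef_rot: [-0.0, 0.672, 0.74, -0.001]
wrist_force: [-0.3, -0.3, -1.3]
opening: 0.385
grasp_force: 59.6
```

arm_command(dp=[[0.2, 0.05, 0], [0.4, 0.11, 0], [0.595, 0.162, 0], [0.595, 0.162, 0], [0.595, 0.162, 0]], turn=[[0, 0, 0], [0, 0, 0], [0, 0, 0], [0, 0, 0], [0, 0, 0]], jaw=[0.1, 0.1, 0.1, 0.1, 0.1])

```text
time_s: 5.2
eef_pos: [0.5126, 0.3222, 0.1863]
eef_rot: [0.0, 0.672, 0.741, -0.002]
wrist_force: [0.0, -0.6, -1.5]
opening: 0.384
grasp_force: 59.8
```

arm_command(dp=[[0, 0, 0.12], [0, 0, 0.24], [0, 0, 0.36], [0, 0, 0.44], [0, 0, 0.48]], turn=[[0, 0, 0], [0, 0, 0], [0, 0, 0], [0, 0, 0], [0, 0, 0]], jaw=[0.1, 0.1, 0.1, 0.1, 0.1])

```text
time_s: 5.82
eef_pos: [0.5133, 0.3216, 0.0669]
eef_rot: [0.0, 0.672, 0.74, -0.001]
wrist_force: [0.1, 0.4, -0.3]
opening: 0.384
grasp_force: 59.8
```

```bash
python3 mv.py .516,.322,.056,.097;  python3 -c "
from h import *
print(onz('side',(278,190),.012))
cv2.imwrite('pics/s3.png',cv2.resize(camera('side')[220:370,130:280],None,fx=4,fy=4))"
```

```text
t 5.83 p [0.5133 0.3216 0.0669] F [ 0.1  0.4 -0.3] open 0.384 g 59.8 yaw 0.096
(0.516, 0.322, 0.056, 0.097) dp [0.001 0.011 0.044] turn [-0.002  0.003 -0.002] rows 1
[ 0.48551165 -0.03594194  0.012     ]
```

View pics/s3.png

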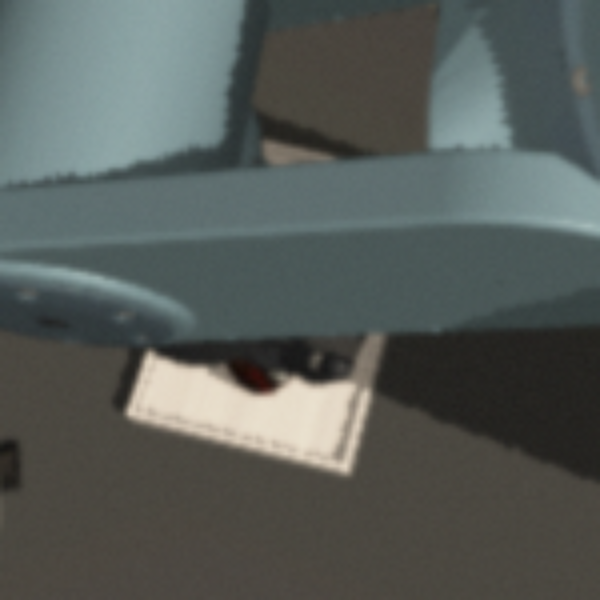

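The arm hides most of the view; the bottle base sits inside the tray at about crop (255,375). Lowering by feel.

arm_command(dp=[[0, 0.01, 0.02], [0, 0.01, 0.04], [0, 0.01, 0.05], [0, 0.01, 0.055], [0, 0.01, 0.055]], turn=[[0, 0, 0], [0, 0, 0], [0, 0, 0], [0, 0, 0], [0, 0, 0]], jaw=[0.1, 0.1, 0.1, 0.1, 0.1])

```text
time_s: 6.5
eef_pos: [0.5163, 0.323, 0.0545]
eef_rot: [0.001, 0.672, 0.741, 0.0]
wrist_force: [-0.3, -0.4, -1.2]
opening: 0.383
grasp_force: 59.8
```

arm_command(dp=[[0, 0, 0.004], [0, 0, 0.008], [0, 0, 0.012], [0, 0, 0.012]], turn=[[0, 0, 0], [0, 0, 0], [0, 0, 0], [0, 0, 0]], jaw=[0.1, 0.1, 0.1, 0.1])

```text
time_s: 7.0
eef_pos: [0.5165, 0.3231, 0.0531]
eef_rot: [0.001, 0.672, 0.741, 0.0]
wrist_force: [-5.1, -2.6, 10.6]
opening: 0.383
grasp_force: 61.1
```

arm_command(dp=[[0, 0, -0.004], [0, 0, -0.004], [0, 0, -0.004], [0, 0, -0.004], [0, 0, -0.004]], turn=[[0, 0, 0], [0, 0, 0], [0, 0, 0], [0, 0, 0], [0, 0, 0]], jaw=[0.45, 0.55, 0.65, 0.75, 0.75])

```text
time_s: 7.62
eef_pos: [0.5163, 0.3229, 0.0523]
eef_rot: [0.001, 0.672, 0.74, -0.0]
wrist_force: [0.7, -0.3, -0.5]
opening: 0.749
grasp_force: 0.0
```

arm_command(dp=[[0, 0, -0.1], [0, 0, -0.25], [0, 0, -0.45], [0, 0, -0.65], [0, 0, -0.65]], turn=[[0, 0, 0], [0, 0, 0], [0, 0, 0], [0, 0, 0], [0, 0, 0]], jaw=[0.75, 0.75, 0.75, 0.75, 0.75])

```text
time_s: 8.25
eef_pos: [0.519, 0.3242, 0.2206]
eef_rot: [0.003, 0.672, 0.741, 0.005]
wrist_force: [0.1, 0.2, -0.3]
opening: 0.753
grasp_force: 0.0
```

```bash
python3 mv.py .5,.13,.21,.097 .488,-.081,.21,.097 .488,-.081,.046,.097
```

```text
t 8.25 p [0.519  0.3242 0.2206] F [ 0.1  0.2 -0.3] open 0.753 g 0.0 yaw 0.097
(0.5, 0.13, 0.21, 0.097) dp [-0.766 -0.151  0.039] turn [ 0.02  -0.003 -0.   ] rows 4
(0.488, -0.081, 0.21, 0.097) dp [-0.835 -0.13   0.   ] turn [0. 0. 0.] rows 4
(0.488, -0.081, 0.046, 0.097) dp [0.    0.    0.656] turn [0. 0. 0.] rows 3
```

arm_command(dp=[[-0.25, -0.05, 0.02], [-0.5, -0.1, 0.03], [-0.766, -0.151, 0.039], [-0.766, -0.151, 0.039], [-0.766, -0.151, 0.039]], turn=[[0, 0, 0], [0, 0, 0], [0, 0, 0], [0, 0, 0], [0, 0, 0]], jaw=[0.75, 0.75, 0.75, 0.75, 0.75])

```text
time_s: 8.88
eef_pos: [0.4968, 0.1284, 0.2047]
eef_rot: [0.0, 0.673, 0.74, -0.0]
wrist_force: [-1.1, 0.4, 0.1]
opening: 0.751
grasp_force: 0.0
```

arm_command(dp=[[-0.25, -0.04, 0], [-0.5, -0.08, 0], [-0.75, -0.12, 0], [-0.835, -0.13, 0], [-0.835, -0.13, 0]], turn=[[0, 0, 0], [0, 0, 0], [0, 0, 0], [0, 0, 0], [0, 0, 0]], jaw=[0.75, 0.75, 0.75, 0.75, 0.75])

```text
time_s: 9.5
eef_pos: [0.4854, -0.0824, 0.2052]
eef_rot: [0.0, 0.673, 0.74, 0.0]
wrist_force: [0.7, 0.4, 0.6]
opening: 0.749
grasp_force: 0.0
```

```bash
python3 mv.py .488,-.081,.15,.097 .488,-.081,.045,.097;  python3 -c "
from h import *
cv2.imwrite('pics/s4.png',np.vstack([cv2.resize(camera('side')[130:370,130:330],None,fx=2.5,fy=2.5)]))"
```

```text
t 9.5 p [ 0.4854 -0.0824  0.2052] F [0.7 0.4 0.6] open 0.749 g 0.0 yaw 0.096
(0.488, -0.081, 0.15, 0.097) dp [0.004 0.011 0.221] turn [ 0.002  0.001 -0.003] rows 1
(0.488, -0.081, 0.045, 0.097) dp [0.   0.   0.42] turn [0. 0. 0.] rows 2
```

View pics/s4.png

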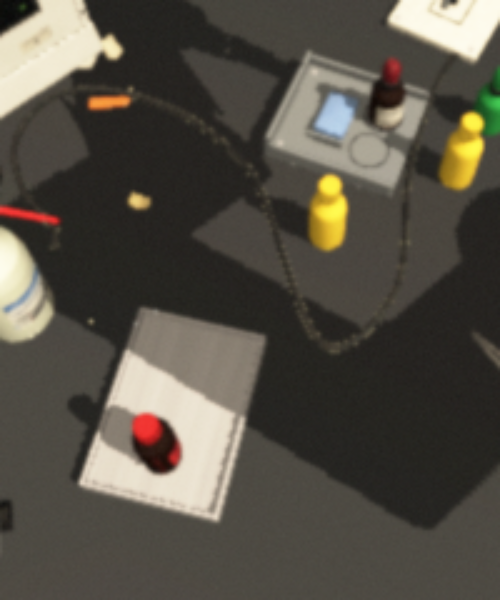

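The oil bottle stands upright in the tray at crop (158,445), and the dropper is undisturbed at (388,95). Descending on the dropper.

arm_command(dp=[[0.004, 0.011, 0.15], [0.004, 0.011, 0.3], [0.004, 0.011, 0.45], [0.004, 0.011, 0.57], [0.004, 0.011, 0.636]], turn=[[0, 0, 0], [0, 0, 0], [0, 0, 0], [0, 0, 0], [0, 0, 0]], jaw=[0.75, 0.75, 0.75, 0.75, 0.75])

```text
time_s: 10.18
eef_pos: [0.4871, -0.0786, 0.0447]
eef_rot: [-0.001, 0.671, 0.741, -0.0]
wrist_force: [0.1, -0.5, 1.0]
opening: 0.748
grasp_force: 0.0
```

arm_command(dp=[[0, 0, 0], [0, 0, 0], [0, 0, 0], [0, 0, 0], [0, 0, 0]], turn=[[0, 0, 0], [0, 0, 0], [0, 0, 0], [0, 0, 0], [0, 0, 0]], jaw=[0.6, 0.5, 0.35, 0.2, 0.1])

```text
time_s: 10.8
eef_pos: [0.489, -0.0813, 0.0481]
eef_rot: [0.002, 0.672, 0.74, 0.001]
wrist_force: [-0.9, 1.8, 7.5]
opening: 0.403
grasp_force: 59.7
```

arm_command(dp=[[0, 0, -0.1], [0, 0, -0.25], [0, 0, -0.4], [0, 0, -0.58], [0, 0, -0.58]], turn=[[0, 0, 0], [0, 0, 0], [0, 0, 0], [0, 0, 0], [0, 0, 0]], jaw=[0.1, 0.1, 0.1, 0.1, 0.1])

```text
time_s: 11.42
eef_pos: [0.4902, -0.0821, 0.1959]
eef_rot: [0.005, 0.672, 0.74, 0.002]
wrist_force: [1.1, -0.2, -1.8]
opening: 0.399
grasp_force: 60.0
```

```bash
python3 mv.py .5,.11,.19,.097 .534,.244,.19,.097 .534,.244,.06,.097
```

```text
t 11.43 p [ 0.4902 -0.0821  0.1959] F [ 1.1 -0.2 -1.8] open 0.399 g 60.0 yaw 0.097
(0.5, 0.11, 0.19, 0.097) dp [0.761 0.113 0.021] turn [ 0.017  0.01  -0.001] rows 4
(0.534, 0.244, 0.19, 0.097) dp [0.52  0.187 0.   ] turn [0. 0. 0.] rows 3
(0.534, 0.244, 0.06, 0.097) dp [0.   0.   0.52] turn [0. 0. 0.] rows 3
```

arm_command(dp=[[0.16, 0.02, 0.01], [0.33, 0.05, 0.02], [0.5, 0.07, 0.02], [0.66, 0.1, 0.02], [0.761, 0.113, 0.021]], turn=[[0, 0, 0], [0, 0, 0], [0, 0, 0], [0, 0, 0], [0, 0, 0]], jaw=[0.1, 0.1, 0.1, 0.1, 0.1])

```text
time_s: 12.05
eef_pos: [0.4964, 0.1129, 0.1849]
eef_rot: [0.0, 0.672, 0.741, -0.0]
wrist_force: [0.2, -1.0, -0.8]
opening: 0.399
grasp_force: 59.9
```

arm_command(dp=[[0.18, 0.06, 0], [0.35, 0.12, 0], [0.52, 0.187, 0], [0.52, 0.187, 0], [0.52, 0.187, 0]], turn=[[0, 0, 0], [0, 0, 0], [0, 0, 0], [0, 0, 0], [0, 0, 0]], jaw=[0.1, 0.1, 0.1, 0.1, 0.1])

```text
time_s: 12.68
eef_pos: [0.5304, 0.2447, 0.1847]
eef_rot: [0.0, 0.672, 0.741, -0.001]
wrist_force: [-1.0, -0.2, -0.8]
opening: 0.398
grasp_force: 60.1
```

arm_command(dp=[[0, 0, 0.12], [0, 0, 0.24], [0, 0, 0.36], [0, 0, 0.46], [0, 0, 0.5]], turn=[[0, 0, 0], [0, 0, 0], [0, 0, 0], [0, 0, 0], [0, 0, 0]], jaw=[0.1, 0.1, 0.1, 0.1, 0.1])

```text
time_s: 13.3
eef_pos: [0.53, 0.2434, 0.0592]
eef_rot: [-0.0, 0.673, 0.74, -0.001]
wrist_force: [-0.0, 0.3, -0.6]
opening: 0.402
grasp_force: 60.1
```

arm_command(dp=[[0, 0, 0], [0, 0, 0]], turn=[[0, 0, 0], [0, 0, 0]], jaw=[0.1, 0.1])

```text
time_s: 13.55
eef_pos: [0.5323, 0.2449, 0.0622]
eef_rot: [0.001, 0.672, 0.74, 0.001]
wrist_force: [0.4, 0.5, -0.3]
opening: 0.406
grasp_force: 60.1
```

arm_command(dp=[[0, 0, 0.025], [0, 0, 0.045], [0, 0, 0.052], [0, 0, 0.056], [0, 0, 0.056]], turn=[[0, 0, 0], [0, 0, 0], [0, 0, 0], [0, 0, 0], [0, 0, 0]], jaw=[0.1, 0.1, 0.1, 0.1, 0.1])

```text
time_s: 14.18
eef_pos: [0.5311, 0.2451, 0.0481]
eef_rot: [0.0, 0.672, 0.741, -0.0]
wrist_force: [-4.2, -1.3, 10.2]
opening: 0.403
grasp_force: 61.1
```

arm_command(dp=[[0, 0, -0.004], [0, 0, -0.004], [0, 0, -0.004], [0, 0, -0.004], [0, 0, -0.004]], turn=[[0, 0, 0], [0, 0, 0], [0, 0, 0], [0, 0, 0], [0, 0, 0]], jaw=[0.47, 0.57, 0.67, 0.75, 0.75])

```text
time_s: 14.8
eef_pos: [0.5314, 0.245, 0.0479]
eef_rot: [0.001, 0.672, 0.74, 0.0]
wrist_force: [-0.5, -0.3, 0.2]
opening: 0.75
grasp_force: 0.0
```

arm_command(dp=[[0, 0, -0.1], [0, 0, -0.25], [0, 0, -0.45], [0, 0, -0.65], [0, 0, -0.65]], turn=[[0, 0, 0], [0, 0, 0], [0, 0, 0], [0, 0, 0], [0, 0, 0]], jaw=[0.75, 0.75, 0.75, 0.75, 0.75])

```text
time_s: 15.42
eef_pos: [0.5342, 0.2459, 0.2159]
eef_rot: [0.003, 0.672, 0.741, 0.004]
wrist_force: [-0.3, 0.6, -0.5]
opening: 0.754
grasp_force: 0.0
```

```bash
python3 mv.py .531,.07,.2,.097 .531,-.053,.2,.097 .531,-.053,.06,.097
```

```text
t 15.43 p [0.5342 0.2459 0.2159] F [-0.3  0.6 -0.5] open 0.754 g 0.0 yaw 0.097
(0.531, 0.07, 0.2, 0.097) dp [-0.699 -0.082  0.063] turn [ 0.02  -0.001 -0.   ] rows 3
(0.531, -0.053, 0.2, 0.097) dp [-0.49  -0.048  0.   ] turn [0. 0. 0.] rows 2
(0.531, -0.053, 0.06, 0.097) dp [0.   0.   0.56] turn [0. 0. 0.] rows 3
```

arm_command(dp=[[-0.25, -0.03, 0.02], [-0.5, -0.06, 0.03], [-0.699, -0.082, 0.04], [-0.699, -0.082, 0.04], [-0.699, -0.082, 0.04]], turn=[[0, 0, 0], [0, 0, 0], [0, 0, 0], [0, 0, 0], [0, 0, 0]], jaw=[0.65, 0.65, 0.65, 0.65, 0.65])

```text
time_s: 16.05
eef_pos: [0.5273, 0.0694, 0.1999]
eef_rot: [-0.0, 0.672, 0.74, -0.0]
wrist_force: [-0.1, 1.2, -0.2]
opening: 0.654
grasp_force: 0.0
```

arm_command(dp=[[-0.25, -0.02, 0], [-0.49, -0.04, 0], [-0.49, -0.04, 0], [-0.49, -0.04, 0], [-0.49, -0.04, 0]], turn=[[0, 0, 0], [0, 0, 0], [0, 0, 0], [0, 0, 0], [0, 0, 0]], jaw=[0.65, 0.65, 0.65, 0.65, 0.65])

```text
time_s: 16.68
eef_pos: [0.5296, -0.0517, 0.2005]
eef_rot: [0.0, 0.671, 0.741, 0.0]
wrist_force: [0.4, 0.5, -0.5]
opening: 0.646
grasp_force: 0.0
```

```bash
python3 mv.py .531,-.053,.06,.097 .531,-.053,.02,.097 .531,-.053,.015,.097;  python3 -c "
from h import *
cv2.imwrite('pics/s5.png',np.vstack([cv2.resize(camera('side')[130:370,130:330],None,fx=2.5,fy=2.5)]))"
```

```text
t 16.68 p [ 0.5296 -0.0517  0.2005] F [ 0.4  0.5 -0.5] open 0.646 g 0.0 yaw 0.099
(0.531, -0.053, 0.06, 0.097) dp [-0.006  0.005  0.562] turn [0.001 0.001 0.005] rows 3
(0.531, -0.053, 0.02, 0.097) dp [0.   0.   0.16] turn [0. 0. 0.] rows 1
(0.531, -0.053, 0.015, 0.097) dp [0.   0.   0.02] turn [0. 0. 0.] rows 1
```

View pics/s5.png

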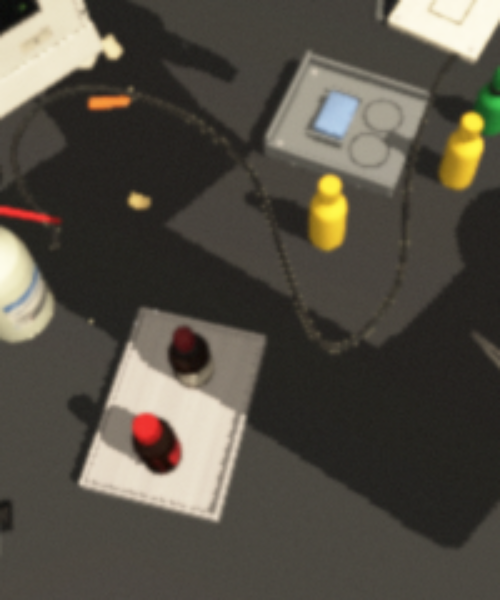

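Both bottles stand in the tray, at crop (190,355) and (158,445). The box lies free at (338,114), and both rings are visible at (382,115) and (369,150).

```bash
python3 -c "
from h import *
im=camera('side')[160:195,245:300]
h=cv2.cvtColor(im,cv2.COLOR_BGR2HSV);m=cv2.inRange(h,(100,60,110),(125,255,255))
c=max(cv2.findContours(m,0,2)[0],key=cv2.contourArea);r=cv2.minAreaRect(c);print(r,cv2.contourArea(c))
print('box',onz('side',(r[0][0]+245,r[0][1]+160),.026))
print('rings drop',onz('side',(282.6,175.9),.012),'oil',onz('side',(277.5,189.9),.012))"
```

```text
((16.000003814697266, 13.5), (1.7888542413711548, 4.0249223709106445), 63.43495178222656) 4.0
box [ 0.54381325 -0.05372645  0.026     ]
rings drop [ 0.49273182 -0.08159098  0.012     ] oil [ 0.48679984 -0.03562881  0.012     ]
```

arm_command(dp=[[-0.006, 0.005, 0.2], [-0.006, 0.005, 0.4], [-0.006, 0.005, 0.52], [-0.006, 0.005, 0.562], [-0.006, 0.005, 0.562]], turn=[[0, 0, 0], [0, 0, 0], [0, 0, 0], [0, 0, 0], [0, 0, 0]], jaw=[0.65, 0.65, 0.65, 0.65, 0.65])

```text
time_s: 17.4
eef_pos: [0.5313, -0.0547, 0.0603]
eef_rot: [0.0, 0.672, 0.741, 0.0]
wrist_force: [-0.6, -0.1, -0.0]
opening: 0.652
grasp_force: 0.0
```

```bash
python3 mv.py .531,-.053,.018,.097
```

```text
t 17.4 p [ 0.5313 -0.0547  0.0603] F [-0.6 -0.1 -0. ] open 0.652 g 0.0 yaw 0.098
(0.531, -0.053, 0.018, 0.097) dp [ 0.007 -0.001  0.169] turn [0.001 0.001 0.001] rows 1
```

arm_command(dp=[[0.004, 0, 0.06], [0.007, 0, 0.11], [0.007, 0, 0.15], [0.007, 0, 0.168], [0.007, 0, 0.168]], turn=[[0, 0, 0], [0, 0, 0], [0, 0, 0], [0, 0, 0], [0, 0, 0]], jaw=[0.65, 0.65, 0.65, 0.65, 0.65])

```text
time_s: 18.02
eef_pos: [0.5308, -0.0534, 0.0178]
eef_rot: [0.0, 0.672, 0.74, -0.0]
wrist_force: [0.3, -0.2, 1.1]
opening: 0.651
grasp_force: 0.0
```

arm_command(dp=[[0, 0, 0], [0, 0, 0], [0, 0, 0], [0, 0, 0], [0, 0, 0]], turn=[[0, 0, 0], [0, 0, 0], [0, 0, 0], [0, 0, 0], [0, 0, 0]], jaw=[0.55, 0.45, 0.4, 0.3, 0.2])

```text
time_s: 18.65
eef_pos: [0.5315, -0.0536, 0.0189]
eef_rot: [0.001, 0.672, 0.741, 0.0]
wrist_force: [-1.0, 1.0, 5.3]
opening: 0.336
grasp_force: 59.8
```

arm_command(dp=[[0, 0, -0.03], [0, 0, -0.08], [0, 0, -0.16], [0, 0, -0.26], [0, 0, -0.3]], turn=[[0, 0, 0], [0, 0, 0], [0, 0, 0], [0, 0, 0], [0, 0, 0]], jaw=[0.2, 0.2, 0.2, 0.2, 0.2])

```text
time_s: 19.27
eef_pos: [0.532, -0.0537, 0.0953]
eef_rot: [0.002, 0.672, 0.741, 0.001]
wrist_force: [-0.2, -0.1, -0.7]
opening: 0.338
grasp_force: 59.3
```

```bash
python3 mv.py .51,-.15,.12,.02 .481,-.266,.12,-.05;  python3 -c "
from h import *
a=cv2.resize(camera('side')[90:220,215:345],None,fx=4,fy=4);cv2.imwrite('pics/s6.png',a)"
```

```text
t 19.27 p [ 0.532  -0.0537  0.0953] F [-0.2 -0.1 -0.7] open 0.338 g 59.3 yaw 0.097
(0.51, -0.15, 0.12, 0.02) dp [-0.375 -0.125 -0.098] turn [0.008 0.004 0.147] rows 2
(0.481, -0.266, 0.12, -0.05) dp [-0.462 -0.125  0.   ] turn [0.    0.    0.134] rows 2
```

View pics/s6.png

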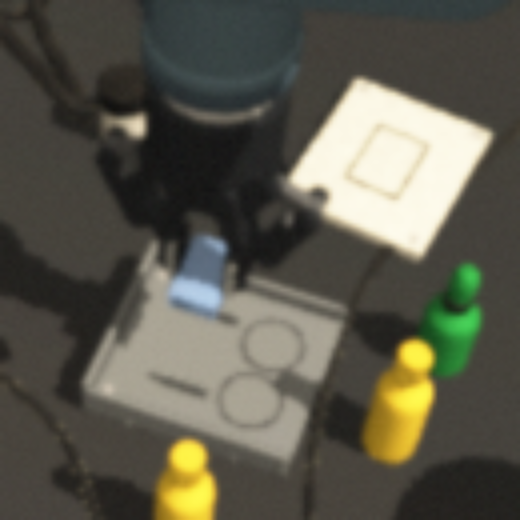

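The box is held level between the fingers at crop (200,275), and the caddy is clear. Carrying it to the plate.

arm_command(dp=[[-0.19, -0.06, -0.05], [-0.375, -0.125, -0.09], [-0.375, -0.125, -0.09], [-0.375, -0.125, -0.09], [-0.375, -0.125, -0.09]], turn=[[0, 0, 0.07], [0, 0, 0.147], [0, 0, 0.147], [0, 0, 0.147], [0, 0, 0.147]], jaw=[0.2, 0.2, 0.2, 0.2, 0.2])

```text
time_s: 19.95
eef_pos: [0.5086, -0.1485, 0.1151]
eef_rot: [-0.0, 0.7, 0.715, 0.0]
wrist_force: [0.8, 0.1, -0.3]
opening: 0.34
grasp_force: 59.3
```

arm_command(dp=[[-0.16, -0.04, 0], [-0.32, -0.08, 0], [-0.462, -0.125, 0], [-0.462, -0.125, 0], [-0.462, -0.125, 0]], turn=[[0, 0, 0.05], [0, 0, 0.1], [0, 0, 0.134], [0, 0, 0.134], [0, 0, 0.134]], jaw=[0.2, 0.2, 0.2, 0.2, 0.2])

```text
time_s: 20.58
eef_pos: [0.4801, -0.2645, 0.1154]
eef_rot: [0.0, 0.724, 0.689, 0.0]
wrist_force: [-0.1, 0.5, 0.1]
opening: 0.333
grasp_force: 59.3
```

arm_command(dp=[[0, 0, 0], [0, 0, 0]], turn=[[0, 0, 0], [0, 0, 0]], jaw=[0.2, 0.2])

```text
time_s: 20.82
eef_pos: [0.4803, -0.2647, 0.1158]
eef_rot: [0.001, 0.724, 0.69, 0.0]
wrist_force: [0.1, 0.4, -0.6]
opening: 0.331
grasp_force: 59.3
```

```bash
python3 mv.py .481,-.266,.03,-.05
```

```text
t 20.82 p [ 0.4803 -0.2647  0.1158] F [ 0.1  0.4 -0.6] open 0.331 g 59.3 yaw -0.049
(0.481, -0.266, 0.03, -0.05) dp [-0.005  0.003  0.343] turn [0.002 0.001 0.003] rows 2
```

arm_command(dp=[[-0.005, 0.003, 0.12], [-0.005, 0.003, 0.24], [-0.005, 0.003, 0.32], [-0.005, 0.003, 0.36], [-0.005, 0.003, 0.36]], turn=[[0, 0, 0], [0, 0, 0], [0, 0, 0], [0, 0, 0], [0, 0, 0]], jaw=[0.2, 0.2, 0.2, 0.2, 0.2])

```text
time_s: 21.45
eef_pos: [0.4806, -0.2666, 0.0255]
eef_rot: [0.0, 0.725, 0.689, 0.0]
wrist_force: [0.9, -0.6, -0.2]
opening: 0.334
grasp_force: 59.3
```

arm_command(dp=[[0, 0, 0.01], [0, 0, 0.02], [0, 0, 0.026], [0, 0, 0.026]], turn=[[0, 0, 0], [0, 0, 0], [0, 0, 0], [0, 0, 0]], jaw=[0.2, 0.2, 0.2, 0.2])

```text
time_s: 21.95
eef_pos: [0.4807, -0.2672, 0.0194]
eef_rot: [0.001, 0.725, 0.689, 0.0]
wrist_force: [-0.2, -0.6, -0.6]
opening: 0.333
grasp_force: 59.3
```

arm_command(dp=[[0, 0, 0.004], [0, 0, 0.007], [0, 0, 0.007]], turn=[[0, 0, 0], [0, 0, 0], [0, 0, 0]], jaw=[0.2, 0.2, 0.2])

```text
time_s: 22.32
eef_pos: [0.4809, -0.2673, 0.0188]
eef_rot: [0.001, 0.725, 0.689, 0.0]
wrist_force: [-3.8, 3.3, 10.3]
opening: 0.337
grasp_force: 60.6
```

arm_command(dp=[[0, 0, -0.004], [0, 0, -0.004], [0, 0, -0.004], [0, 0, -0.004], [0, 0, -0.004]], turn=[[0, 0, 0], [0, 0, 0], [0, 0, 0], [0, 0, 0], [0, 0, 0]], jaw=[0.42, 0.52, 0.62, 0.72, 0.72])

```text
time_s: 22.95
eef_pos: [0.4807, -0.2671, 0.0185]
eef_rot: [0.001, 0.725, 0.689, 0.0]
wrist_force: [-0.4, 0.0, -0.1]
opening: 0.719
grasp_force: 0.0
```

arm_command(dp=[[0, 0, -0.1], [0, 0, -0.25], [0, 0, -0.45], [0, 0, -0.68], [0, 0, -0.76]], turn=[[0, 0, 0], [0, 0, 0], [0, 0, 0], [0, 0, 0], [0, 0, 0]], jaw=[0.72, 0.72, 0.72, 0.72, 0.72])

```text
time_s: 23.58
eef_pos: [0.4821, -0.2683, 0.2131]
eef_rot: [0.004, 0.725, 0.689, 0.0]
wrist_force: [0.4, -0.2, -0.2]
opening: 0.719
grasp_force: 0.0
```

```bash
python3 mv.py .47,-.05,.21,.0  .5,.12,.21,.097 .532,.245,.21,.097 .532,.245,.047,.097
```

```text
t 23.57 p [ 0.4821 -0.2683  0.2131] F [ 0.4 -0.2 -0.2] open 0.719 g 0.0 yaw -0.05
(0.47, -0.05, 0.21, 0.0) dp [ 0.87  -0.092  0.007] turn [ 0.012  0.01  -0.096] rows 4
(0.5, 0.12, 0.21, 0.097) dp [0.68 0.12 0.  ] turn [ 0.     0.    -0.185] rows 3
(0.532, 0.245, 0.21, 0.097) dp [0.485 0.176 0.   ] turn [0. 0. 0.] rows 3
(0.532, 0.245, 0.047, 0.097) dp [0.    0.    0.652] turn [0. 0. 0.] rows 3
```

arm_command(dp=[[0.22, -0.02, 0], [0.44, -0.05, 0], [0.66, -0.07, 0], [0.87, -0.092, 0], [0.87, -0.092, 0]], turn=[[0, 0, -0.02], [0, 0, -0.05], [0, 0, -0.07], [0, 0, -0.096], [0, 0, -0.096]], jaw=[0.75, 0.75, 0.75, 0.75, 0.75])

```text
time_s: 24.2
eef_pos: [0.4679, -0.0455, 0.2084]
eef_rot: [0.0, 0.705, 0.709, 0.0]
wrist_force: [-0.6, 0.4, -0.6]
opening: 0.752
grasp_force: 0.0
```

arm_command(dp=[[0.23, 0.04, 0], [0.46, 0.08, 0], [0.68, 0.12, 0], [0.68, 0.12, 0], [0.68, 0.12, 0]], turn=[[0, 0, -0.06], [0, 0, -0.12], [0, 0, -0.185], [0, 0, -0.185], [0, 0, -0.185]], jaw=[0.75, 0.75, 0.75, 0.75, 0.75])

```text
time_s: 24.82
eef_pos: [0.4987, 0.1206, 0.2081]
eef_rot: [0.001, 0.672, 0.74, -0.0]
wrist_force: [-0.2, 0.2, -0.1]
opening: 0.748
grasp_force: 0.0
```

```bash
python3 mv.py .532,.245,.21,.097 .532,.245,.047,.097;  python3 -c "
from h import *
T=camera('top');S=camera('side')
a=np.hstack([cv2.resize(T[190:260,335:415],None,fx=4,fy=4),cv2.resize(S[95:165,275:345],None,fx=4,fy=4)])
b=cv2.resize(S[230:370,130:280],None,fx=2,fy=2);b=cv2.copyMakeBorder(b,0,0,0,a.shape[1]-b.shape[1],0)
cv2.imwrite('pics/s7.png',np.vstack([a,b]))"
```

```text
t 24.82 p [0.4987 0.1206 0.2081] F [-0.2  0.2 -0.1] open 0.748 g 0.0 yaw 0.097
(0.532, 0.245, 0.21, 0.097) dp [ 0.482  0.181 -0.008] turn [ 0.001  0.003 -0.   ] rows 3
(0.532, 0.245, 0.047, 0.097) dp [0.    0.    0.652] turn [0. 0. 0.] rows 3
```

View pics/s7.png

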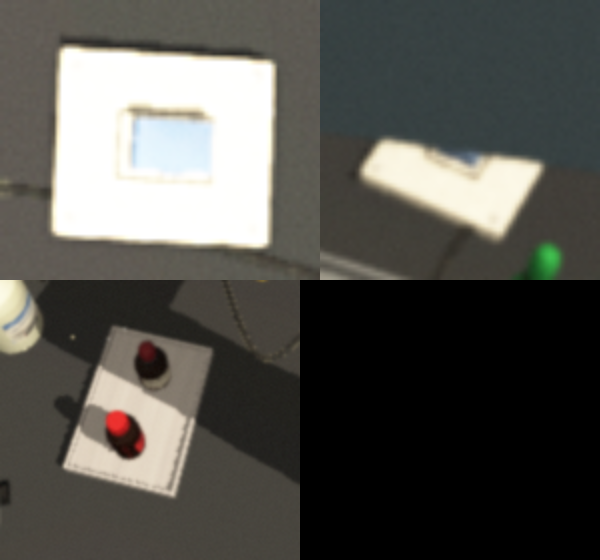

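The box lies flat inside the outline at crop (171,146), against the mark centre (165,146), so it is a few mm off at most. Both bottles still stand in the tray. Fetching the dropper.

arm_command(dp=[[0.16, 0.06, 0], [0.32, 0.12, 0], [0.482, 0.178, 0], [0.482, 0.178, 0], [0.482, 0.178, 0]], turn=[[0, 0, 0], [0, 0, 0], [0, 0, 0], [0, 0, 0], [0, 0, 0]], jaw=[0.75, 0.75, 0.75, 0.75, 0.75])

```text
time_s: 25.55
eef_pos: [0.5312, 0.2442, 0.208]
eef_rot: [0.001, 0.673, 0.74, -0.0]
wrist_force: [0.4, 0.4, -0.4]
opening: 0.749
grasp_force: 0.0
```

arm_command(dp=[[0, 0, 0.15], [0, 0, 0.3], [0, 0, 0.45], [0, 0, 0.58], [0, 0, 0.645]], turn=[[0, 0, 0], [0, 0, 0], [0, 0, 0], [0, 0, 0], [0, 0, 0]], jaw=[0.75, 0.75, 0.75, 0.75, 0.75])

```text
time_s: 26.18
eef_pos: [0.5303, 0.2435, 0.0453]
eef_rot: [-0.0, 0.673, 0.74, -0.001]
wrist_force: [-0.3, -0.1, -0.0]
opening: 0.747
grasp_force: 0.0
```

arm_command(dp=[[0, 0, 0], [0, 0, 0], [0, 0, 0], [0, 0, 0], [0, 0, 0]], turn=[[0, 0, 0], [0, 0, 0], [0, 0, 0], [0, 0, 0], [0, 0, 0]], jaw=[0.6, 0.5, 0.35, 0.2, 0.1])

```text
time_s: 26.8
eef_pos: [0.5326, 0.2457, 0.0489]
eef_rot: [0.002, 0.672, 0.741, 0.001]
wrist_force: [-1.3, -1.3, 6.3]
opening: 0.404
grasp_force: 59.4
```

arm_command(dp=[[0, 0, -0.1], [0, 0, -0.25], [0, 0, -0.4], [0, 0, -0.58], [0, 0, -0.58]], turn=[[0, 0, 0], [0, 0, 0], [0, 0, 0], [0, 0, 0], [0, 0, 0]], jaw=[0.1, 0.1, 0.1, 0.1, 0.1])

```text
time_s: 27.42
eef_pos: [0.534, 0.2465, 0.1973]
eef_rot: [0.003, 0.672, 0.741, 0.004]
wrist_force: [1.3, 0.4, -1.0]
opening: 0.4
grasp_force: 59.9
```

```bash
python3 mv.py .5,.1,.19,.097 .489,-.081,.19,.097 .489,-.081,.062,.097
```

```text
t 27.43 p [0.534  0.2465 0.1973] F [ 1.3  0.4 -1. ] open 0.4 g 59.9 yaw 0.097
(0.5, 0.1, 0.19, 0.097) dp [-0.57  -0.192  0.027] turn [ 0.02  -0.001  0.   ] rows 3
(0.489, -0.081, 0.19, 0.097) dp [-0.716 -0.114  0.   ] turn [0. 0. 0.] rows 3
(0.489, -0.081, 0.062, 0.097) dp [0.    0.    0.512] turn [0. 0. 0.] rows 3
```

arm_command(dp=[[-0.14, -0.05, 0.01], [-0.28, -0.1, 0.01], [-0.43, -0.14, 0.01], [-0.57, -0.192, 0.01], [-0.57, -0.192, 0.01]], turn=[[0, 0, 0], [0, 0, 0], [0, 0, 0], [0, 0, 0], [0, 0, 0]], jaw=[0.1, 0.1, 0.1, 0.1, 0.1])

```text
time_s: 28.05
eef_pos: [0.4962, 0.0974, 0.1888]
eef_rot: [0.0, 0.673, 0.74, -0.001]
wrist_force: [0.6, 0.6, -1.0]
opening: 0.404
grasp_force: 59.9
```

arm_command(dp=[[-0.18, -0.03, 0], [-0.36, -0.06, 0], [-0.54, -0.09, 0], [-0.716, -0.106, 0], [-0.716, -0.106, 0]], turn=[[0, 0, 0], [0, 0, 0], [0, 0, 0], [0, 0, 0], [0, 0, 0]], jaw=[0.1, 0.1, 0.1, 0.1, 0.1])

```text
time_s: 28.68
eef_pos: [0.4884, -0.0834, 0.1894]
eef_rot: [0.001, 0.673, 0.739, -0.0]
wrist_force: [0.2, 0.4, -0.8]
opening: 0.401
grasp_force: 59.9
```

arm_command(dp=[[0, 0, 0], [0, 0, 0]], turn=[[0, 0, 0], [0, 0, 0]], jaw=[0.1, 0.1])

```text
time_s: 28.92
eef_pos: [0.4881, -0.0802, 0.1895]
eef_rot: [0.0, 0.671, 0.741, 0.0]
wrist_force: [-0.2, -0.2, -1.2]
opening: 0.403
grasp_force: 59.9
```

```bash
python3 mv.py .489,-.081,.062,.097
```

```text
t 28.93 p [ 0.4881 -0.0802  0.1895] F [-0.2 -0.2 -1.2] open 0.403 g 59.9 yaw 0.099
(0.489, -0.081, 0.062, 0.097) dp [-0.003  0.003  0.51 ] turn [0.001 0.001 0.003] rows 3
```

arm_command(dp=[[0, 0, 0.12], [0, 0.002, 0.24], [0, 0.002, 0.36], [0, 0.002, 0.46], [0, 0.002, 0.5]], turn=[[0, 0, 0], [0, 0, 0], [0, 0, 0], [0, 0, 0], [0, 0, 0]], jaw=[0.1, 0.1, 0.1, 0.1, 0.1])

```text
time_s: 29.55
eef_pos: [0.4878, -0.0802, 0.0633]
eef_rot: [-0.001, 0.671, 0.741, -0.0]
wrist_force: [-0.0, 0.0, -1.1]
opening: 0.403
grasp_force: 60.0
```

arm_command(dp=[[0, 0, 0.02], [0, 0, 0.04], [0, 0, 0.05], [0, 0, 0.056], [0, 0, 0.056]], turn=[[0, 0, 0], [0, 0, 0], [0, 0, 0], [0, 0, 0], [0, 0, 0]], jaw=[0.1, 0.1, 0.1, 0.1, 0.1])

```text
time_s: 30.18
eef_pos: [0.4889, -0.0818, 0.0509]
eef_rot: [0.001, 0.672, 0.74, 0.0]
wrist_force: [0.1, -0.6, -1.3]
opening: 0.404
grasp_force: 60.0
```

arm_command(dp=[[0, 0, 0.005], [0, 0, 0.009], [0, 0, 0.012], [0, 0, 0.012]], turn=[[0, 0, 0], [0, 0, 0], [0, 0, 0], [0, 0, 0]], jaw=[0.1, 0.1, 0.1, 0.1])

```text
time_s: 30.68
eef_pos: [0.489, -0.0819, 0.0489]
eef_rot: [0.001, 0.672, 0.741, -0.0]
wrist_force: [-4.6, 1.6, 11.6]
opening: 0.397
grasp_force: 61.4
```

Contact, released at (.489,-.082), the same TCP position as when it was picked up.

arm_command(dp=[[0, 0, -0.004], [0, 0, -0.004], [0, 0, -0.004], [0, 0, -0.004], [0, 0, -0.004]], turn=[[0, 0, 0], [0, 0, 0], [0, 0, 0], [0, 0, 0], [0, 0, 0]], jaw=[0.47, 0.57, 0.67, 0.75, 0.75])

```text
time_s: 31.3
eef_pos: [0.4887, -0.0817, 0.0487]
eef_rot: [0.001, 0.672, 0.74, 0.0]
wrist_force: [-0.1, -0.6, -0.6]
opening: 0.747
grasp_force: 0.0
```

arm_command(dp=[[0, 0, -0.1], [0, 0, -0.25], [0, 0, -0.45], [0, 0, -0.65], [0, 0, -0.65]], turn=[[0, 0, 0], [0, 0, 0], [0, 0, 0], [0, 0, 0], [0, 0, 0]], jaw=[0.75, 0.75, 0.75, 0.75, 0.75])

```text
time_s: 31.92
eef_pos: [0.4913, -0.0826, 0.2159]
eef_rot: [0.005, 0.672, 0.741, 0.002]
wrist_force: [-0.0, -0.5, -0.4]
opening: 0.749
grasp_force: 0.0
```

```bash
python3 mv.py .5,.12,.21,.097 .5165,.323,.21,.097 .5165,.323,.052,.097
```

```text
t 31.93 p [ 0.4913 -0.0826  0.2159] F [-0.  -0.5 -0.4] open 0.749 g 0.0 yaw 0.097
(0.5, 0.12, 0.21, 0.097) dp [0.804 0.113 0.02 ] turn [ 0.017  0.01  -0.   ] rows 4
(0.5165, 0.323, 0.21, 0.097) dp [0.802 0.144 0.   ] turn [0. 0. 0.] rows 4
(0.5165, 0.323, 0.052, 0.097) dp [0.    0.    0.632] turn [0. 0. 0.] rows 3
```

arm_command(dp=[[0.22, 0.03, 0], [0.44, 0.06, 0], [0.66, 0.09, 0], [0.804, 0.113, 0], [0.804, 0.113, 0]], turn=[[0, 0, 0], [0, 0, 0], [0, 0, 0], [0, 0, 0], [0, 0, 0]], jaw=[0.75, 0.75, 0.75, 0.75, 0.75])

```text
time_s: 32.55
eef_pos: [0.4963, 0.1235, 0.2098]
eef_rot: [-0.0, 0.671, 0.742, -0.0]
wrist_force: [0.4, -1.0, 0.3]
opening: 0.749
grasp_force: 0.0
```

arm_command(dp=[[0.22, 0.04, 0], [0.44, 0.08, 0], [0.66, 0.12, 0], [0.802, 0.152, 0], [0.802, 0.152, 0]], turn=[[0, 0, 0], [0, 0, 0], [0, 0, 0], [0, 0, 0], [0, 0, 0]], jaw=[0.75, 0.75, 0.75, 0.75, 0.75])

```text
time_s: 33.17
eef_pos: [0.5154, 0.3254, 0.2096]
eef_rot: [0.0, 0.671, 0.741, -0.001]
wrist_force: [1.0, -0.3, -0.3]
opening: 0.75
grasp_force: 0.0
```

```bash
python3 mv.py .5165,.323,.052,.097
```

```text
t 33.17 p [0.5154 0.3254 0.2096] F [ 1.  -0.3 -0.3] open 0.75 g 0.0 yaw 0.099
(0.5165, 0.323, 0.052, 0.097) dp [-0.009  0.004  0.63 ] turn [-0.001  0.003  0.004] rows 3
```

arm_command(dp=[[-0.003, 0, 0.15], [-0.003, 0, 0.3], [-0.003, 0, 0.45], [-0.003, 0, 0.58], [-0.003, 0, 0.63]], turn=[[0, 0, 0], [0, 0, 0], [0, 0, 0], [0, 0, 0], [0, 0, 0]], jaw=[0.75, 0.75, 0.75, 0.75, 0.75])

```text
time_s: 33.8
eef_pos: [0.5145, 0.3211, 0.0507]
eef_rot: [-0.0, 0.673, 0.74, -0.002]
wrist_force: [0.4, 0.0, -0.1]
opening: 0.75
grasp_force: 0.0
```

arm_command(dp=[[0, 0, 0], [0, 0, 0], [0, 0, 0], [0, 0, 0], [0, 0, 0]], turn=[[0, 0, 0], [0, 0, 0], [0, 0, 0], [0, 0, 0], [0, 0, 0]], jaw=[0.6, 0.5, 0.35, 0.2, 0.1])

```text
time_s: 34.42
eef_pos: [0.5172, 0.3241, 0.0553]
eef_rot: [0.002, 0.672, 0.741, 0.001]
wrist_force: [-0.7, -1.3, 5.8]
opening: 0.381
grasp_force: 59.6
```

arm_command(dp=[[0, 0, -0.1], [0, 0, -0.25], [0, 0, -0.4], [0, 0, -0.58], [0, 0, -0.58]], turn=[[0, 0, 0], [0, 0, 0], [0, 0, 0], [0, 0, 0], [0, 0, 0]], jaw=[0.1, 0.1, 0.1, 0.1, 0.1])

```text
time_s: 35.05
eef_pos: [0.5183, 0.325, 0.2036]
eef_rot: [0.003, 0.672, 0.741, 0.004]
wrist_force: [0.9, 0.5, -0.2]
opening: 0.384
grasp_force: 59.6
```

```bash
python3 mv.py .5,.14,.198,.097 .485,-.034,.198,.097
```

```text
t 35.05 p [0.5183 0.325  0.2036] F [ 0.9  0.5 -0.2] open 0.384 g 59.6 yaw 0.097
(0.5, 0.14, 0.198, 0.097) dp [-0.729 -0.145  0.02 ] turn [ 0.019 -0.003  0.   ] rows 3
(0.485, -0.034, 0.198, 0.097) dp [-0.687 -0.127  0.   ] turn [0. 0. 0.] rows 3
```

arm_command(dp=[[-0.18, -0.04, 0], [-0.36, -0.07, 0], [-0.54, -0.11, 0], [-0.729, -0.145, 0], [-0.729, -0.145, 0]], turn=[[0, 0, 0], [0, 0, 0], [0, 0, 0], [0, 0, 0], [0, 0, 0]], jaw=[0.1, 0.1, 0.1, 0.1, 0.1])

```text
time_s: 35.67
eef_pos: [0.4965, 0.1362, 0.1976]
eef_rot: [0.0, 0.674, 0.739, -0.001]
wrist_force: [0.3, -0.6, 0.1]
opening: 0.384
grasp_force: 59.7
```

arm_command(dp=[[-0.17, -0.03, 0], [-0.34, -0.06, 0], [-0.52, -0.09, 0], [-0.683, -0.117, 0], [-0.683, -0.117, 0]], turn=[[0, 0, 0], [0, 0, 0], [0, 0, 0], [0, 0, 0], [0, 0, 0]], jaw=[0.1, 0.1, 0.1, 0.1, 0.1])

```text
time_s: 36.3
eef_pos: [0.4846, -0.0354, 0.1981]
eef_rot: [0.0, 0.673, 0.739, -0.0]
wrist_force: [-0.3, 0.1, -0.5]
opening: 0.381
grasp_force: 59.7
```

arm_command(dp=[[0, 0, 0], [0, 0, 0]], turn=[[0, 0, 0], [0, 0, 0]], jaw=[0.1, 0.1])

```text
time_s: 36.55
eef_pos: [0.4847, -0.0326, 0.1984]
eef_rot: [0.0, 0.671, 0.741, 0.0]
wrist_force: [-0.5, 1.0, -0.0]
opening: 0.385
grasp_force: 59.7
```

```bash
python3 mv.py .485,-.033,.065,.097; python3 -c "
from h import *
a=cv2.resize(camera('side')[90:220,215:345],None,fx=4,fy=4);cv2.imwrite('pics/s8.png',a)"
```

```text
t 36.55 p [ 0.4847 -0.0326  0.1984] F [-0.5  1.  -0. ] open 0.385 g 59.7 yaw 0.099
(0.485, -0.033, 0.065, 0.097) dp [-0.002  0.001  0.534] turn [0.001 0.001 0.003] rows 3
```

View pics/s8.png

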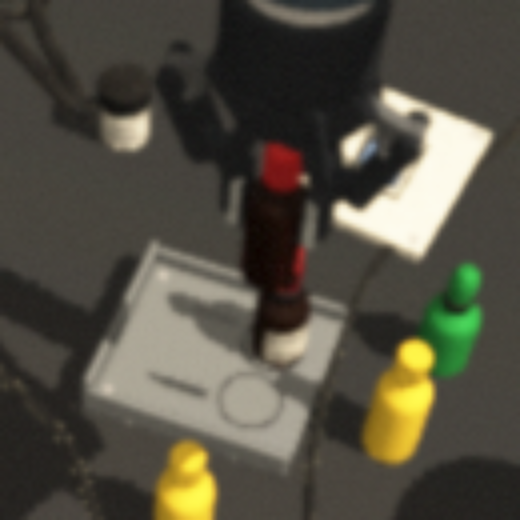

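The dropper stands back on its ring at crop (283,340), and the oil ring is free at (250,398). Lowering the oil bottle.

arm_command(dp=[[0, 0, 0.12], [0, 0, 0.24], [0, 0, 0.36], [0, 0, 0.48], [0, 0, 0.53]], turn=[[0, 0, 0], [0, 0, 0], [0, 0, 0], [0, 0, 0], [0, 0, 0]], jaw=[0.1, 0.1, 0.1, 0.1, 0.1])

```text
time_s: 37.22
eef_pos: [0.4838, -0.0329, 0.0646]
eef_rot: [-0.001, 0.672, 0.741, -0.0]
wrist_force: [-0.5, 0.8, -0.5]
opening: 0.377
grasp_force: 59.7
```

arm_command(dp=[[0, 0, 0.015], [0, 0, 0.028], [0, 0, 0.038], [0, 0, 0.042], [0, 0, 0.042]], turn=[[0, 0, 0], [0, 0, 0], [0, 0, 0], [0, 0, 0], [0, 0, 0]], jaw=[0.1, 0.1, 0.1, 0.1, 0.1])

```text
time_s: 37.85
eef_pos: [0.485, -0.0342, 0.0559]
eef_rot: [0.001, 0.672, 0.74, 0.0]
wrist_force: [0.3, 0.5, -0.3]
opening: 0.384
grasp_force: 59.7
```

arm_command(dp=[[0, 0, 0.005], [0, 0, 0.009], [0, 0, 0.011], [0, 0, 0.011]], turn=[[0, 0, 0], [0, 0, 0], [0, 0, 0], [0, 0, 0]], jaw=[0.1, 0.1, 0.1, 0.1])

```text
time_s: 38.35
eef_pos: [0.4853, -0.0344, 0.0552]
eef_rot: [0.001, 0.672, 0.741, -0.0]
wrist_force: [-8.6, 2.4, 22.6]
opening: 0.384
grasp_force: 62.2
```

arm_command(dp=[[0, 0, -0.006], [0, 0, -0.007], [0, 0, -0.007], [0, 0, -0.007], [0, 0, -0.007], [0, 0, -0.007]], turn=[[0, 0, 0], [0, 0, 0], [0, 0, 0], [0, 0, 0], [0, 0, 0], [0, 0, 0]], jaw=[0.1, 0.45, 0.55, 0.65, 0.75, 0.75])

```text
invalid input
```

arm_command(dp=[[0, 0, -0.006], [0, 0, -0.007], [0, 0, -0.007], [0, 0, -0.007], [0, 0, -0.007]], turn=[[0, 0, 0], [0, 0, 0], [0, 0, 0], [0, 0, 0], [0, 0, 0]], jaw=[0.1, 0.45, 0.57, 0.72, 0.75])

```text
time_s: 38.98
eef_pos: [0.4848, -0.034, 0.0545]
eef_rot: [0.001, 0.672, 0.74, -0.0]
wrist_force: [0.3, -0.1, 0.2]
opening: 0.749
grasp_force: 0.0
```

arm_command(dp=[[0, 0, 0], [0, 0, -0.1], [0, 0, -0.3], [0, 0, -0.5], [0, 0, -0.7]], turn=[[0, 0, 0], [0, 0, 0], [0, 0, 0], [0, 0, 0], [0, 0, 0]], jaw=[0.75, 0.75, 0.75, 0.75, 0.75])

```text
time_s: 39.6
eef_pos: [0.4844, -0.0339, 0.2313]
eef_rot: [0.001, 0.672, 0.74, 0.0]
wrist_force: [0.7, -1.2, 0.9]
opening: 0.755
grasp_force: 0.0
```

arm_command(dp=[[0.2, 0, 0], [0.4, 0, 0], [0.6, 0, 0], [0.8, 0, 0], [0.8, 0, 0]], turn=[[0, 0, 0], [0, 0, 0], [0, 0, 0], [0, 0, 0], [0, 0, 0]], jaw=[0.75, 0.75, 0.75, 0.75, 0.75])

```text
time_s: 40.22
eef_pos: [0.4645, 0.1679, 0.2294]
eef_rot: [0.0, 0.67, 0.742, 0.0]
wrist_force: [-0.1, -0.5, 0.3]
opening: 0.746
grasp_force: 0.0
```

arm_command(dp=[[0.1, 0, 0], [0.2, 0, 0], [0.2, 0, 0], [0.2, 0, 0]], turn=[[0, 0, 0], [0, 0, 0], [0, 0, 0], [0, 0, 0]], jaw=[0.75, 0.75, 0.75, 0.75])

```text
time_s: 40.72
eef_pos: [0.4607, 0.2138, 0.2293]
eef_rot: [0.001, 0.672, 0.74, -0.0]
wrist_force: [0.4, 0.2, 0.2]
opening: 0.752
grasp_force: 0.0
```

```bash
python3 mv.py; python3 -c "
from h import *
T=camera('top');S=camera('side');T0=cv2.imread('pics/top0.png')
f=lambda im:cv2.resize(im,(390,280),interpolation=cv2.INTER_CUBIC)
cv2.imwrite('pics/s9.png',np.vstack([np.hstack([f(T0[180:250,250:348]),f(T[180:250,250:348])]),np.hstack([f(S[145:215,225:323]),f(T[190:260,325:423])])]))"
```

```text
t 40.73 p [0.4607 0.2138 0.2293] F [0.4 0.2 0.2] open 0.752 g 0.0 yaw 0.096
```

View pics/s9.png

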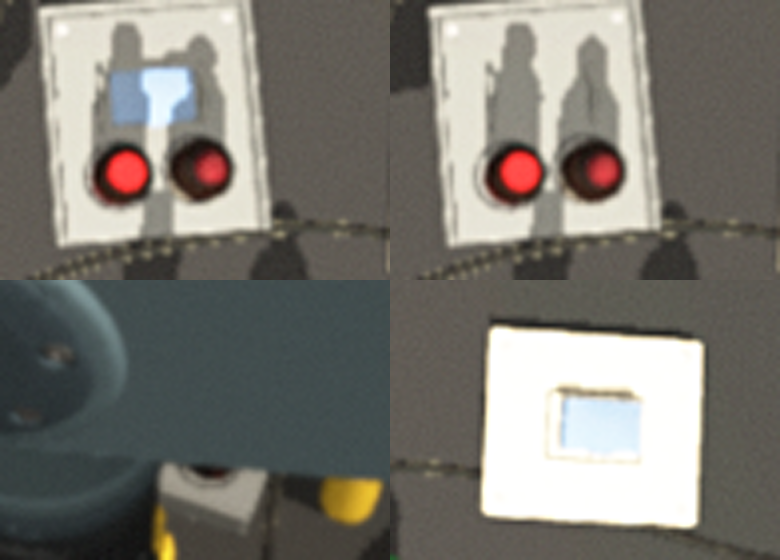

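In the top view the oil cap has gone from (127,172) to (130,172) in the crop and the dropper from (212,172) to (214,172), which is under 2 mm. Both are upright, and the box lies within the outline at (600,428). Handing in.

```bash
python3 -c "
from bench import *
print(hand_in())"
```

```text
the job is handed in; nothing more can be done
None
```

The job is handed in at about 41 s of the allowed 122 s: the coverslip box lies on the plate's rectangle and both bottles stand upright on their own caddy spots, about 2 mm from where they started; `hand_in()` gave no verdict.

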